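Put the stamping set back in its tray

ROBOT

A 6-joint arm with a two-finger parallel gripper is mounted at the origin on a cart in front of the work surface, level with it; the furniture and walls round the work are solid. World frame = base frame: x ahead of the robot, y to its left, z up, the work surface at z = 0. Lengths are in m, angles in rad, forces in N, time in s.
With the tool pointing down it reaches from about 0.25 to 0.8 m from the base axis. Payload 8.5 kg.
Tool frame: the origin (TCP) lies between the finger pads; the fingertips stand 8 mm ahead of it and the grasp point (between the pads) lies 11 mm behind it; z points along the fingers, y is the line along which they close (so a half turn about z gives the same grasp; the last joint's range is limited). The gripper opens to 85 mm and grips with 20 to 120 N. Pads are 22 mm wide; open, the fingers measure 114 mm over their backs; the gripper's body (76 mm by 85 mm) begins 54 mm behind the grasp point. The pads swing forward as they close: fully open they stand 13 mm farther back than shut.
Start: joints at [1.21, 0.238, -0.013, 1.319, 0, 1.571], TCP at [0.185, 0.491, 0.211] pointing down, gripper open.
Joint ranges: [-2.66, 2.66], [-1.03, 1.9], [-1.14, 1.46], [-1.82, 2.27], [-1.45, 1.34], [-3.14, 3.14]. Speed limits (rad/s): [2.22, 2.22, 2.79, 3.14, 3.14, 3.14].

INTERFACE

Orientations are given as a 3x3 rotation matrix whose columns are the frame's x, y, z axes.
In Python, from cell import env gives the robot as it stands. The module is installed in compiled form; this text tells all that it offers.
- The arm moves only by the tool apply_moves, never from a script. Its argument "deltas" is one flat list of numbers, 7 for each row, row after row: the shift along the world's x, y, z each as a share of 0.12 m, from -1 to 1, then the turn, a rotation vector about the world's x, y, z each as a share of 45 degrees, from -1 to 1, then the opening, from 0 (shut) to 1 (fully open). In form: [dx, dy, dz, ax, ay, az, gripper, dx, dy, dz, ax, ay, az, gripper, ...]. A call has exactly 8 rows; each row is the pose to reach, as a shift and turn from the pose commanded when the call began; what a row does not reach only later rows make up. A row lasts 1/10 s, in which the tool goes at most 50 mm and 8.59 degrees, less where a joint would pass 70% of its speed; a pose out of reach is approached as far as the arm can. A call with a number of a shift or a turn outside -1 to 1 is refused whole. A call with a gripper value outside its range is refused whole. The fingers move at their own pace and stop on an object; the grip force is fixed at half the most. Time passes only in rows, so rows that repeat a pose let the fingers close, or fill a call up. It gives the time, the measured TCP pose, the force, the opening and the grip force at its end, in the units of the state.
- env.state(): the state, without advancing time (a new reading comes with each control period).
- env.read_camera(name): name is "scene" or "side" or "wrist"; returns a dict with "img" (400x640x3 uint8, red, green, blue), "depth" (400x640 float32, m along the optical axis (not along the pixel's ray), 0 where there is no reading), "fx", "fy", "cx", "cy" (pixels), "rvec" (rotation vector, rad) and "tvec" (3), from world to camera coordinates, as OpenCV has them; the wrist camera has in their place "T_tool_cam" (4x4, takes a point from camera to tool coordinates, whose origin is the TCP and whose axes are the flange's). Camera axes: x right, y down, z forward; pixel columns grow to the right and rows downward; lengths in m; the calibration is good to about 2 mm. A picture is of the moment at which its call begins: read the wrist's pose just before it.
- env.sign_off(): hands the job in; it is judged then, once.
The state is a dict: "time_s": time; "q": joint angles; "qvel": joint speeds; "tau": joint torques, N m; "tcp_pos": TCP position; "eef_rot": TCP orientation; "wrist_force": force on the tool from outside, world axes, zero at the start; "torque": the same for the moment, N m; "gripper_width": finger opening in m; "grasp_force": force on a finger pad.
Only numpy, scipy, OpenCV 4.12 (cv2) and the standard library are available. Lean on these libraries where they do the work, as an engineer would, in place of code of your own. Each camera call takes 0.05 s, during which the arm holds its last target. There are 200 camera calls.

TASK

Clear the desk of the stamping set: stand the black seal in the black cup and the brown seal in the brown cup of the stamp tray, stand the date stamp in its rectangular well and lay the ink pad flat in its round recess, each all the way down with its top still upward. The glue stick and the battery do not belong to the set: leave them standing where they are.

Things in the scene. Friction and masses are not known exactly. Their poses are not given: they have to be found in the camera images.
- black_seal: personal seal, a plain black round stick 14 mm across and 60 mm tall with a red face underneath, standing upright on the desk. 18 g. Origin: centre of its underside, z up along the stick.
- brown_seal: personal seal, a plain brown round stick 16 mm across and 56 mm tall with a red face underneath, standing upright on the desk. 18 g. Origin: centre of its underside, z up along the stick.
- date_stamp: self-inking date stamp with a red top and a black frame, standing upright on the desk. 60 mm tall; the red top is a block 32 mm (its x) by 48 mm (its y), from 40 to 60 mm above its origin, and does not move; the foot is 30 x 40 mm. 50 g. Grasp it by the red top, across the 32 mm. Origin: centre of its underside, z up.
- ink_pad: round ink pad, black with a red top under a clear lid that stays shut, lying flat on the desk: 66 mm across, 19 mm high, with a small lug at each end of its x axis (74 mm over the lugs). 60 g. Grasp it across its y axis (66 mm). (A like pad on a book in the far left corner of the desk, out of reach, is another one.) Origin: centre of its underside, z up.
- black_cup: black round cup, the place of the black seal, in the middle of a low white foot 96 x 47 mm: outside 34 mm, inside 28 mm across, rim 36 mm and inner floor 2.5 mm above its origin; cups 48 mm apart. One of four fixed holders in a row in a dark steel tray (104 x 300 mm, rim 9 mm high); they swap places. Origin: centre of its underside, 2 mm above the desk; y along the tray's length.
- brown_cup: brown round cup, the place of the brown seal, in the middle of a low white foot 96 x 47 mm: outside 34 mm, inside 28 mm across, rim 36 mm and inner floor 2.5 mm above its origin; cups 48 mm apart. One of four fixed holders in a row in a dark steel tray (104 x 300 mm, rim 9 mm high); they swap places. Origin: centre of its underside, 2 mm above the desk; y along the tray's length.
- stamp_well: white block 96 x 96 mm, 16.5 mm high, with one rectangular well, the place of the date stamp: 44 mm along its x, 54 mm along its y, 14 mm deep (floor 2.5 mm above its origin), in the middle of the block. One of four fixed holders in a row in a dark steel tray (104 x 300 mm, rim 9 mm high); they swap places. Origin: centre of its underside, 2 mm above the desk; y along the tray's length.
- pad_recess: white plate 96 x 96 mm, 7 mm high, with a round shallow recess 86 mm across, the place of the ink pad: 4.5 mm deep (floor 2.5 mm above its origin), in the middle of the plate. One of four fixed holders in a row in a dark steel tray (104 x 300 mm, rim 9 mm high); they swap places. Origin: centre of its underside, 2 mm above the desk; y along the tray's length.
- glue_stick: glue stick, yellow with blue cap, 26 mm across, 92 mm tall, standing upright on the desk; not part of the set. Origin: centre of its underside.
- battery: AA battery, black with a copper-coloured upper quarter and a small steel tip, 14.5 mm across, 50.5 mm tall, standing upright on the desk; not part of the set. Origin: centre of its underside.

How it is judged:
By the outcome, as a careful person would: the job done as asked, in the order asked, and still so for the second after the job is handed in, with the robot touching nothing.
It also fails if it takes over 99 s, if anything falls off the work surface, if the arm or the gripper's body presses on something with over 40 N, if the wrist force passes 120 N, or if a joint passes its speed limit or range.

## Working session

There is one attempt and no reset: what is moved stays moved. The work goes in short steps, Python scripts to look and compute and a tool call to move; the robot and the scene stay as the last step left them, time stands still between calls to the robot, and variables do not carry over. Pictures are saved under pics/ and viewed, at most 18 in all, crops included, and the job is handed in when it is done.

Besides the shell and the picture viewer there is one more tool, called as name(argument=value, ...), one argument or row to a line, values as JSON. apply_moves: Moves the arm, as the interface text tells. Shift numbers are shares of 0.12 m and turn numbers shares of 45 degrees, none past 1 either way. Its arguments: {"type":"object","properties":{"deltas":{"type":"array","items":{"type":"number"}}},"required":["deltas"]}

```bash
mkdir -p pics
cat > h.py <<'E'
import numpy as np, cv2
from cell import env
def cam(n):
    s=env.state(); c=env.read_camera(n)
    if n=="wrist":
        T=np.eye(4);T[:3,:3]=np.array(s["eef_rot"]);T[:3,3]=s["tcp_pos"]; T=T@np.array(c["T_tool_cam"])
    else:
        R=cv2.Rodrigues(np.array(c["rvec"],float))[0];T=np.eye(4);T[:3,:3]=R.T;T[:3,3]=-R.T@np.array(c["tvec"]).ravel()
    c["T"]=T; return c
def ray(c,uv):
    uv=np.atleast_2d(np.array(uv,float))
    d=np.c_[(uv[:,0]-c["cx"])/c["fx"],(uv[:,1]-c["cy"])/c["fy"],np.ones(len(uv))]
    return c["T"][:3,3],d@c["T"][:3,:3].T
def onz(c,uv,z):
    o,d=ray(c,uv); return o+d*((z-o[2])/d[:,2])[:,None]
def pts(c):
    v,u=np.mgrid[0:400,0:640]
    o,d=ray(c,np.c_[u.ravel(),v.ravel()])
    return (o+d*c["depth"].reshape(-1,1)).reshape(400,640,3)
def save(c,n): cv2.imwrite("pics/"+n,c["img"][:,:,::-1])
E
python3 - <<'E'
from h import *
s=env.state();print({k:np.round(v,3).tolist() for k,v in s.items()})
for n in("scene","side","wrist"):
    c=cam(n);save(c,n+"0.png");print(n,c["T"].round(3).tolist(),c["fx"])
    np.savez("pics/"+n+"0.npz",**{k:c[k] for k in("img","depth","T","fx","fy","cx","cy")})
E
```

```text
{'time_s': 0.0, 'q': [1.21, 0.239, -0.014, 1.319, -0.0, 1.571], 'qvel': [-0.0, 0.0, -0.0, 0.001, -0.0, 0.0], 'tau': [-0.0, -53.878, 34.644, 0.018, -0.0, 0.0], 'tcp_pos': [0.185, 0.491, 0.21], 'eef_rot': [[-0.936, 0.353, -0.0], [0.353, 0.936, -0.001], [-0.0, -0.001, -1.0]], 'wrist_force': [-0.412, 0.635, -0.405], 'torque': [-0.004, -0.005, 0.05], 'grasp_force': 0.0, 'gripper_width': 0.085}
scene [[-0.527, -0.588, 0.614, -0.038], [-0.85, 0.353, -0.391, 0.26], [0.013, -0.728, -0.685, 0.717], [0.0, 0.0, 0.0, 1.0]] 514.7654903191254
side [[-0.923, -0.183, 0.339, 0.244], [-0.384, 0.491, -0.782, 0.637], [-0.023, -0.852, -0.523, 0.515], [0.0, 0.0, 0.0, 1.0]] 509.5912159956367
wrist [[0.353, 0.9, 0.255, 0.121], [0.935, -0.34, -0.097, 0.516], [-0.0, 0.273, -0.962, 0.373], [0.0, 0.0, 0.0, 1.0]] 313.70580656209813
```

View pics/scene0.png

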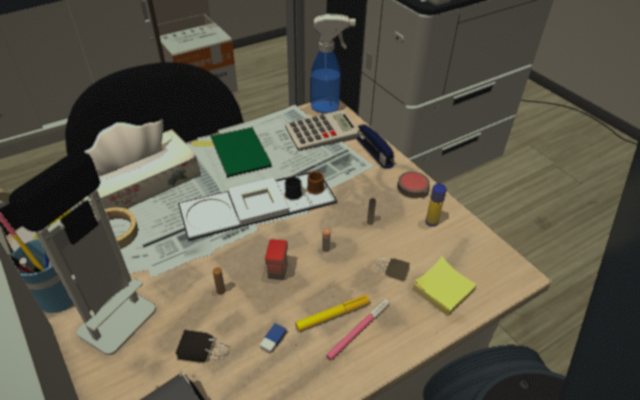

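View pics/side0.png

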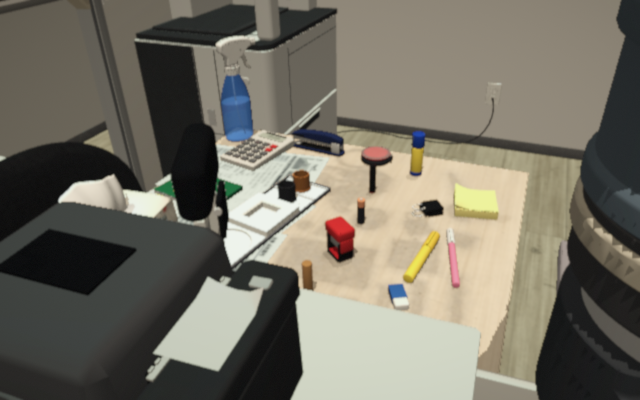

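The scene view shows the brown seal at (219,281), date stamp (277,258), battery (326,240), black seal (371,211), pad (413,184) and glue (436,205). The tray holds the recess (210,215), well (258,197), black cup (293,187) and brown cup (315,182). The side view shows the same things, with the brown seal at (307,275), date stamp (340,238), black seal (373,180) and pad (376,156).

Run:
```python
import sys
from h import *
def ld(n): return dict(np.load(f"pics/{n}0.npz"))
for n,P in(("scene",dict(brown=(219,281),brtop=(218,270),stamp=(277,246),stampmid=(277,262),batt=(326,240),black=(371,211),pad=(413,184),glue=(436,205),recess=(210,215),well=(258,199),wellblk=(240,205),bc=(293,182),brc=(315,177))),
 ("side",dict(brown=(307,275),stamp=(340,228),batt=(361,211),black=(373,180),pad=(376,156),glue=(418,155),bc=(287,184),brc=(301,178),well=(268,215)))):
    c=ld(n);p=pts(c);print(n)
    for k,(u,v) in P.items(): print(k,p[v,u].round(3),c["img"][v,u])
c=ld("scene");i=c["img"][100:320,170:480]
cv2.imwrite("pics/scz.png",cv2.resize(i[:,:,::-1],None,fx=2.5,fy=2.5,interpolation=3))
```

```text
scene
brown [0.487 0.117 0.037] [71 54 37]
brtop [0.491 0.114 0.059] [135  92  44]
stamp [0.485 0.008 0.061] [164  46  38]
stampmid [0.461 0.022 0.053] [94 53 43]
batt [ 0.475 -0.084  0.033] [72 64 51]
black [ 0.489 -0.193  0.038] [64 57 46]
pad [ 0.523 -0.325  0.02 ] [162  80  71]
glue [ 0.423 -0.29   0.061] [127 104  25]
recess [0.668 0.06  0.005] [188 199 191]
well [ 0.66  -0.04   0.005] [189 199 191]
wellblk [0.649 0.003 0.019] [188 198 190]
bc [ 0.65  -0.116  0.024] [20 19 20]
brc [ 0.639 -0.161  0.025] [53 33 17]
side
brown [0.491 0.125 0.038] [116  81  45]
stamp [0.478 0.028 0.061] [215  51  50]
batt [ 0.478 -0.077  0.028] [23 22 23]
black [ 0.492 -0.189  0.029] [12 12 11]
pad [ 0.523 -0.309  0.019] [207 123 113]
glue [ 0.429 -0.29   0.046] [184 157  53]
bc [ 0.642 -0.119  0.028] [23 22 23]
brc [ 0.621 -0.138  0.035] [110  68  34]
well [ 0.644 -0.04   0.005] [238 243 236]
```

View pics/scz.png

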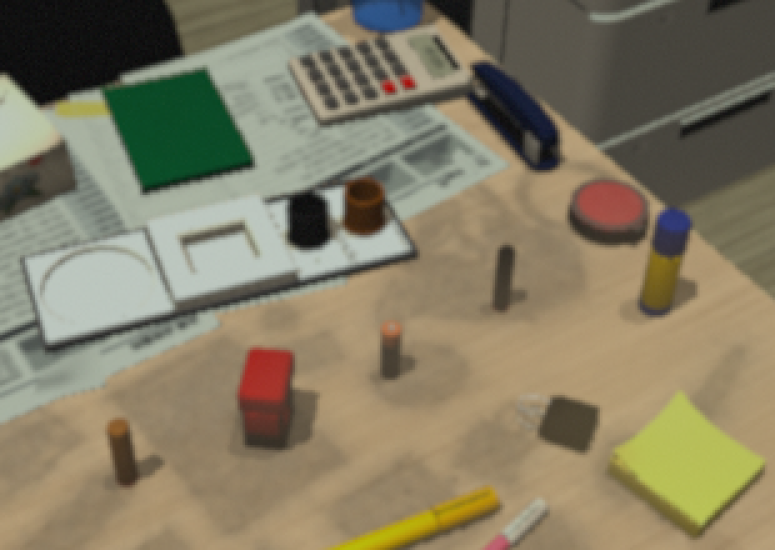

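View pics/wrist0.png

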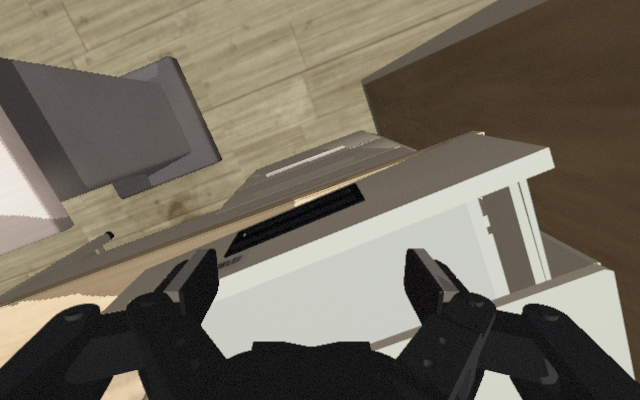

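The crop confirms identities: brown seal (219,280), battery with copper top (326,240), black seal (371,211), and open cups at right of the tray. The wrist view shows a white cabinet under the gripper, so I check obstacles before leaving.

Run:
```python
from h import *
def ld(n): return dict(np.load(f"pics/{n}0.npz"))
H=np.full((16,20),-1.)
for n in("scene","side"):
    c=ld(n);p=pts(c)[c["depth"]>0]
    for x,y,z in p:
        i=int((x-0.0)/.05);j=int((y+.4)/.05)
        if 0<=i<16 and 0<=j<20 and z<.6 and x>=0 and y>-.4: H[i,j]=max(H[i,j],z)
print("cols y from -.4 step .05");
for i in range(16): print(f"{i*.05:.2f}",*(f"{int(h*1000):4d}" if h>-1 else "   ." for h in H[i]))
# top measurements
for n in("scene","side"):
    c=ld(n);p=pts(c)
    for nm,x,y,z,r in(("brown",.49,.12,.056,.03),("stamp",.48,.015,.06,.045),("batt",.477,-.08,.05,.025),("black",.49,-.19,.06,.025),("pad",.523,-.318,.019,.06),("glue",.425,-.29,.092,.03)):
        m=(np.hypot(p[...,0]-x,p[...,1]-y)<r)&(p[...,2]>z-.004)&(p[...,2]<z+.02)&(c["depth"]>0)
        q=p[m]
        if len(q):print(n,nm,len(q),q.mean(0).round(4),np.percentile(q[:,2],[50,95]).round(4),np.ptp(q,axis=0).round(3))
```

```text
cols y from -.4 step .05
0.00    .    .    .    .    .    .  280  283  281    .    .    .    .    .    .    .    .    .    .    .
0.05    .    .    .    .    .    .  276  281  282    .    .    .    .    .    .    .    .    .    .    .
0.10    .    .    .    .    0    1    1  261  251    .    .    .    .    .    .    .    .    .    .    .
0.15    .    .    .    .   -5   -2   -3   -3    .    .    .    .    .    .    .  207    .    .    .    .
0.20    4    4    5    4    4    4    4    4    4    4    2    1    .    .    .  248  248  491  492    .
0.25    4    5   20   20   21    4    5   14   15    4    4    3    .    .    .  249  248    .    .    .
0.30    4    5    4   29   25   16   23   23   15   15   12    9   68   65    .  250  331  339  337    .
0.35    4    4    5    5   19   17   22   24   20   17   15   23   58   57    2  250  353  354  355  348
0.40    4   95   95    4   17   17    4    4    4    4    4   25   24    5    4  249  354  356  356  350
0.45    4   22    4   61   62    5   52   61   63    4   58    4   10  310  316  248  353  356  356    .
0.50   22   23   22    4 
[... 807 characters left out ...]
6] [0.016 0.015 0.006]
scene black 37 [ 0.4941 -0.1967  0.0598] [0.0603 0.0616] [0.013 0.014 0.007]
scene pad 527 [ 0.5284 -0.3314  0.0198] [0.0198 0.022 ] [0.066 0.065 0.008]
scene glue 134 [ 0.431  -0.2975  0.0921] [0.0923 0.0945] [0.025 0.027 0.008]
side brown 66 [0.4944 0.1187 0.0547] [0.055  0.0561] [0.015 0.014 0.004]
side stamp 340 [0.4821 0.0175 0.059 ] [0.0591 0.0604] [0.052 0.047 0.005]
side batt 34 [ 0.4818 -0.0839  0.0484] [0.0483 0.0503] [0.013 0.014 0.005]
side black 25 [ 0.4957 -0.1938  0.0584] [0.0586 0.0599] [0.011 0.015 0.005]
side pad 319 [ 0.53   -0.3283  0.018 ] [0.018  0.0194] [0.067 0.065 0.005]
side glue 69 [ 0.4332 -0.2945  0.0906] [0.0906 0.0923] [0.026 0.026 0.004]
```

apply_moves(
  deltas=[0,0,0.4,0,0,0,1,0,0,0.8,0,0,0,1,0,0,1,0,0,0,1,0,0,1,0,0,0,1,0,0,1,0,0,0,1,0,0,1,0,0,0,1,0,0,1,0,0,0,1,0,0,1,0,0,0,1],
)

```text
time_s: 0.95
tcp_pos: [0.1852, 0.4908, 0.3301]
eef_rot: [[-0.936, 0.353, -0.001], [0.353, 0.936, -0.002], [-0.0, -0.002, -1.0]]
wrist_force: [-0.2, 0.4, -0.4]
gripper_width: 0.0853
grasp_force: 0.0
```

apply_moves(
  deltas=[0.1,-0.1,0.3,0,0,-0.1,1,0.2,-0.3,0.5,0,0,-0.2,1,0.4,-0.5,0.7,0,0,-0.3,1,0.6,-0.8,0.8,0,0,-0.4,1,0.8,-1,0.8,0,0,-0.5,1,1,-1,0.8,0,0,-0.5,1,1,-1,0.8,0,0,-0.5,1,1,-1,0.8,0,0,-0.5,1],
)

```text
time_s: 1.75
tcp_pos: [0.3054, 0.371, 0.4264]
eef_rot: [[-0.729, 0.685, -0.001], [0.685, 0.729, -0.001], [0.0, -0.001, -1.0]]
wrist_force: [-1.0, -0.4, -0.4]
gripper_width: 0.0854
grasp_force: 0.0
```

apply_moves(
  deltas=[0.2,-0.3,0,0,0,-0.15,1,0.4,-0.6,0,0,0,-0.3,1,0.6,-0.9,0,0,0,-0.45,1,0.8,-1,0,0,0,-0.5,1,1,-1,0,0,0,-0.5,1,1,-1,0,0,0,-0.5,1,1,-1,0,0,0,-0.5,1,1,-1,0,0,0,-0.5,1],
)

```text
time_s: 2.55
tcp_pos: [0.4242, 0.2517, 0.4271]
eef_rot: [[-0.413, 0.911, -0.001], [0.911, 0.413, -0.0], [0.0, -0.0, -1.0]]
wrist_force: [0.4, -0.1, -0.5]
gripper_width: 0.0852
grasp_force: 0.0
```

apply_moves(
  deltas=[0.2,-0.3,0,0,0,-0.15,1,0.4,-0.6,0,0,0,-0.3,1,0.6,-0.9,-0.1,0,0,-0.45,1,0.8,-1,-0.2,0,0,-0.5,1,0.8,-1,-0.3,0,0,-0.5,1,0.8,-1,-0.3,0,0,-0.5,1,0.8,-1,-0.3,0,0,-0.5,1,0.8,-1,-0.3,0,0,-0.5,1],
)

```text
time_s: 3.35
tcp_pos: [0.5207, 0.132, 0.3921]
eef_rot: [[-0.033, 0.999, 0.001], [0.999, 0.033, 0.0], [0.0, 0.001, -1.0]]
wrist_force: [0.2, 0.8, 0.4]
gripper_width: 0.0856
grasp_force: 0.0
```

Run:
```python
from h import *
s=env.state();print({k:np.round(s[k],3).tolist() for k in("time_s","q","tcp_pos","eef_rot")})
c=cam("wrist");save(c,"w1.png");print(c["T"].round(3).tolist())
np.savez("pics/w1.npz",**{k:c[k] for k in("img","depth","T","fx","fy","cx","cy")})
```

```text
{'time_s': 3.35, 'q': [0.248, 0.276, 0.499, 1.793, 0.0, 1.785], 'tcp_pos': [0.521, 0.132, 0.392], 'eef_rot': [[-0.033, 0.999, 0.001], [0.999, 0.033, 0.0], [0.0, 0.001, -1.0]]}
[[0.999, 0.032, 0.01, 0.519], [0.033, -0.962, -0.272, 0.201], [0.001, 0.272, -0.962, 0.555], [0.0, 0.0, 0.0, 1.0]]
```

View pics/w1.png

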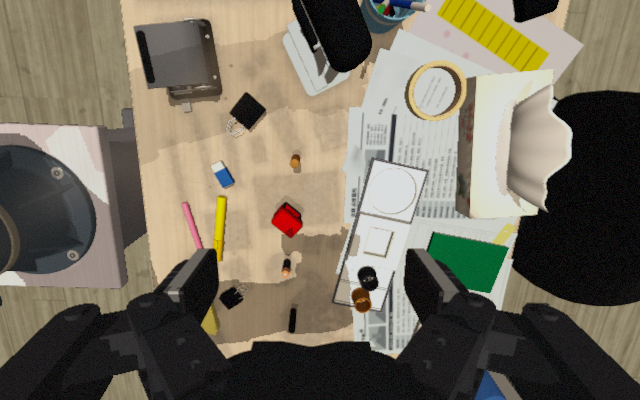

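The wrist view shows the tray tilted: recess (394,190), well (379,241), black cup (369,278), brown cup (361,299). The stamp is at (288,220), turned roughly 40°, and the brown seal at (295,160).

```bash
cat > meas.py <<'E'
from h import *
def ld(n): return dict(np.load(f"pics/{n}.npz"))
for n in("scene0","side0","w1"):
    c=ld(n);p=pts(c);im=c["img"].astype(int);ok=c["depth"]>0
    print(n)
    for nm,x,y,lo,hi in(("bcup",.64,-.12,.032,.046),("brcup",.63,-.155,.032,.046)):
        m=ok&(np.hypot(p[...,0]-x,p[...,1]-y)<.035)&(p[...,2]>lo)&(p[...,2]<hi)
        sat=im.max(2)-im.min(2)
        m&=(sat<20)&(im.max(2)<90) if nm=="bcup" else (im[...,0]-im[...,2]>25)
        q=p[m]
        if len(q)<10: print(nm,len(q)); continue
        (cx,cy),r=cv2.minEnclosingCircle(q[:,:2].astype(np.float32)); print(nm,len(q),round(cx,4),round(cy,4),round(r,4),q[:,2].max().round(4),np.percentile(q[:,2],90).round(4))
    red=ok&(im[...,0]-im[...,1]>70)&(im[...,0]-im[...,2]>60)&(np.hypot(p[...,0]-.481,p[...,1]-.015)<.05)&(p[...,2]>.054)
    uv=np.argwhere(red)[:,::-1]; q=onz(c,uv,.06); r=cv2.minAreaRect((q[:,:2]*1000).astype(np.float32)); print("stamp",len(q),np.round(r[0],1),np.round(r[1],1),round(r[2],1),p[red][:,2].mean().round(4))
    # stamp well block top and recess plate
    for nm,x,y,lo,hi in(("block",.65,-.025,.0155,.022),("plate",.67,.065,.006,.0125)):
        m=ok&(np.hypot(p[...,0]-x,p[...,1]-y)<.075)&(p[...,2]>lo)&(p[...,2]<hi)&(im.min(2)>140)&(im.max(2)-im.min(2)<25)
        m=cv2.morphologyEx(m.astype(np.uint8),cv2.MORPH_OPEN,np.ones((3,3)))
        k,l,st,_=cv2.connectedComponentsWithStats(m)
        if k<2: continue
        b=1+st[1:,4].argmax(); uv=np.argwhere(l==b)[:,::-1]; q=onz(c,uv,.0185 if nm=="block" else .009)
        r=cv2.minAreaRect((q[:,:2]*1000).astype(np.float32)); print(nm,len(q),np.round(r[0],1),np.round(r[1],1),round(r[2],1),np.median(p[l==b][:,2]).round(4))
E
python3 meas.py
```

```text
scene0
bcup 109 0.6368 -0.1075 0.0181 0.0417 0.0391
brcup 109 0.6273 -0.1561 0.0187 0.041 0.0394
stamp 354 [480.6  13.3] [29.6 45.2] 50.7 0.0605
block 1168 [652.2 -35.1] [96.7 96.9] 79.5 0.0192
plate 287 [663.6  27.8] [34.3 99.7] 72.8 0.0096
side0
bcup 92 0.6377 -0.1051 0.0173 0.0387 0.0377
brcup 98 0.6296 -0.1525 0.0188 0.0393 0.038
stamp 353 [481.   21.9] [32.4 49.7] 49.6 0.0586
block 1172 [650.8 -30.7] [99.5 98.8] 79.7 0.0179
plate 350 [650.   25.7] [44.4 98.7] 56.3 0.0083
w1
bcup 111 0.6384 -0.1053 0.0171 0.0391 0.0381
brcup 114 0.6297 -0.1524 0.0176 0.0392 0.0381
stamp 498 [484.2  16.4] [32.8 46.5] 51.5 0.059
block 1617 [652.3 -32.3] [96.3 95.9] 79.5 0.018
plate 1070 [671.2  64. ] [96.2 97.5] 79.3 0.0086
```

```bash
cat > tops.py <<'E'
from h import *
def top(c,x,y,z,r,col=None):
    p=pts(c);im=c["img"].astype(int)
    m=(c["depth"]>0)&(np.hypot(p[...,0]-x,p[...,1]-y)<r)&(p[...,2]>z-.004)&(p[...,2]<z+.006)
    uv=np.argwhere(m)[:,::-1]
    if len(uv)<5:return None
    q=onz(c,uv,z);(a,b),R=cv2.minEnclosingCircle((q[:,:2]*1000).astype(np.float32))
    return len(q),q[:,:2].mean(0).round(4),np.round((a,b,R),1),p[m][:,2].mean().round(4)
if __name__=="__main__":
  for n in("scene0","side0","w1"):
    c=dict(np.load(f"pics/{n}.npz"))
    for nm,x,y,z,r in(("brown",.494,.118,.056,.02),("black",.495,-.195,.06,.02),("batt",.481,-.084,.0505,.02),("pad",.529,-.33,.019,.05)): print(n,nm,top(c,x,y,z,r))
E
python3 tops.py
```

```text
scene0 brown (67, array([0.4928, 0.1155]), array([491.8, 116.4,   9.9]), np.float64(0.056))
scene0 black (37, array([ 0.494 , -0.1965]), array([ 494. , -196.8,    7.6]), np.float64(0.0598))
scene0 batt (44, array([ 0.4793, -0.086 ]), array([479.5, -85.9,   8.1]), np.float64(0.0498))
scene0 pad (527, array([ 0.5291, -0.3321]), array([ 527.7, -332. ,   34.7]), np.float64(0.0198))
side0 brown (66, array([0.4937, 0.1202]), array([493.9, 120.4,   8.8]), np.float64(0.0547))
side0 black (25, array([ 0.4948, -0.1909]), array([ 495.7, -190.7,    8.8]), np.float64(0.0584))
side0 batt (33, array([ 0.4807, -0.0808]), array([480.9, -80.6,   7.6]), np.float64(0.0484))
side0 pad (319, array([ 0.5294, -0.3263]), array([ 528.8, -327.1,   33.5]), np.float64(0.018))
w1 brown (71, array([0.4954, 0.1176]), array([495.3, 117.7,   7.6]), np.float64(0.0556))
w1 black (40, array([ 0.4958, -0.193 ]), array([ 495.7, -193.1,    7.1]), np.float64(0.0589))
w1 batt (47, array([ 0.4818, -0.0833]), array([481.8, -83.5,   7.1]), np.float64(0.0489))
w1 pad None
```

apply_moves(
  deltas=[0,-0.3,-0.2,0,0,-0.1,1,0,-0.6,-0.4,0,0,-0.2,1,0,-0.9,-0.6,0,0,-0.28,1,0,-1,-0.6,0,0,-0.28,1,0,-1,-0.6,0,0,-0.28,1,0,-1,-0.6,0,0,-0.28,1,0,-1,-0.6,0,0,-0.28,1,0,-1,-0.6,0,0,-0.28,1],
)

```text
time_s: 4.2
tcp_pos: [0.5217, 0.0122, 0.3197]
eef_rot: [[0.185, 0.983, 0.001], [0.983, -0.185, 0.0], [0.0, 0.001, -1.0]]
wrist_force: [-0.2, 0.4, -0.6]
gripper_width: 0.0855
grasp_force: 0.0
```

apply_moves(
  deltas=[-0.1,-0.3,-0.3,0,0,0,1,-0.1,-0.6,-0.6,0,0,0,1,-0.1,-0.9,-0.8,0,0,0,1,-0.1,-1,-0.8,0,0,0,1,-0.1,-1,-0.8,0,0,0,1,-0.1,-1,-0.8,0,0,0,1,-0.1,-1,-0.8,0,0,0,1,-0.1,-1,-0.8,0,0,0,1],
)

```text
time_s: 5.0
tcp_pos: [0.5099, -0.1078, 0.2238]
eef_rot: [[0.185, 0.983, 0.001], [0.983, -0.185, -0.0], [0.0, 0.001, -1.0]]
wrist_force: [0.1, 0.4, 0.7]
gripper_width: 0.0853
grasp_force: 0.0
```

apply_moves(
  deltas=[-0.1,-0.3,-0.2,0,0,0,1,-0.1,-0.6,-0.4,0,0,0,1,-0.1,-0.71,-0.6,0,0,0,1,-0.1,-0.71,-0.7,0,0,0,1,-0.1,-0.71,-0.7,0,0,0,1,-0.1,-0.71,-0.7,0,0,0,1,-0.1,-0.71,-0.7,0,0,0,1,-0.1,-0.71,-0.7,0,0,0,1],
)

```text
time_s: 5.8
tcp_pos: [0.4981, -0.1936, 0.1401]
eef_rot: [[0.186, 0.983, 0.002], [0.983, -0.186, -0.001], [-0.0, 0.002, -1.0]]
wrist_force: [0.6, 0.8, 0.4]
gripper_width: 0.0853
grasp_force: 0.0
```

Run:
```python
from tops import *
c=cam("wrist");save(c,"w2.png");s=env.state();print(np.round(s["tcp_pos"],4),s["time_s"],np.array(s["eef_rot"]).round(3).tolist())
np.savez("pics/w2.npz",**{k:c[k] for k in("img","depth","T","fx","fy","cx","cy")})
print(top(c,.495,-.194,.06,.02))
print(top(c,.529,-.33,.019,.05))
```

```text
[ 0.4979 -0.1937  0.1399] 5.85 [[0.186, 0.983, 0.001], [0.983, -0.186, -0.0], [-0.0, 0.001, -1.0]]
(210, array([ 0.4967, -0.1953]), array([ 496.5, -195.2,    6.9]), np.float64(0.0595))
(2643, array([ 0.531, -0.329]), array([ 529.3, -329.5,   34. ]), np.float64(0.0184))
```

View pics/w2.png

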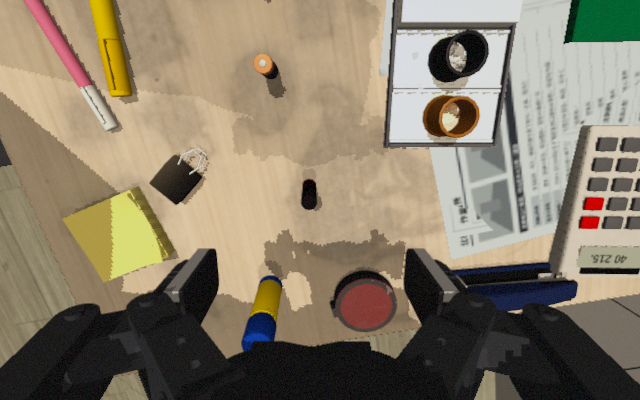

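The seal is at (309,192), nearly on the gripper's axis; the pad is at (365,300) and the cups at (458,55) and (450,117). Now descend and grip.

apply_moves(
  deltas=[-0.013,-0.012,-0.3,0,0,0,1,-0.013,-0.012,-0.6,0,0,0,1,-0.013,-0.012,-0.767,0,0,0,0.8,-0.013,-0.012,-0.767,0,0,0,0.5,-0.013,-0.012,-0.767,0,0,0,0.3,-0.013,-0.012,-0.767,0,0,0,0,-0.013,-0.012,-0.767,0,0,0,0,-0.013,-0.012,-0.767,0,0,0,0],
)

```text
time_s: 6.65
tcp_pos: [0.4964, -0.1957, 0.0479]
eef_rot: [[0.187, 0.982, 0.002], [0.982, -0.187, -0.001], [-0.0, 0.002, -1.0]]
wrist_force: [-0.3, 0.7, -0.0]
gripper_width: 0.0002
grasp_force: 0.0
```

Run:
```python
from h import *
s=env.state();print(s["gripper_width"],s["grasp_force"])
a=cam("side");b=cam("wrist")
i=np.hstack([cv2.resize(a["img"][100:260,290:490],(500,400)),cv2.resize(b["img"][150:310,220:420],(300,400)[::1])])
cv2.imwrite("pics/g1.png",i[:,:,::-1])
```

```text
0.0002439439698756623 0.0
```

View pics/g1.png

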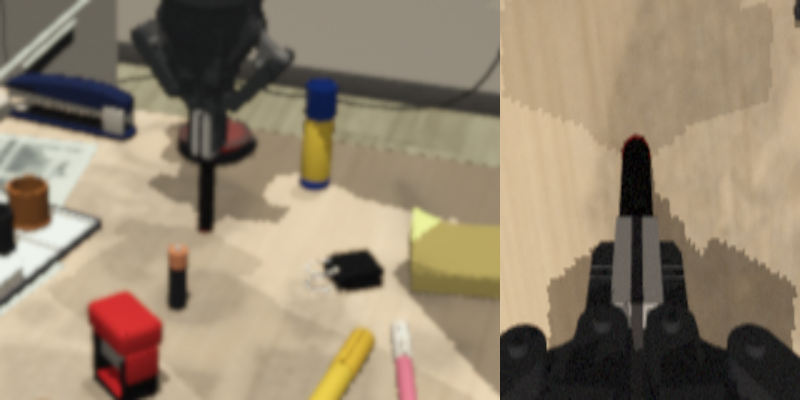

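The seal still stands upright (red rim at the bottom), but the fingers are shut on nothing. I check by depth where it is relative to the tips.

Run:
```python
from h import *
for n in("wrist","side","scene"):
    c=cam(n);p=pts(c);m=(c["depth"]>0)&(np.hypot(p[...,0]-.496,p[...,1]+.195)<.04)&(p[...,2]>.008)&(p[...,2]<.13)
    q=p[m];print(n,len(q))
    for lo in np.arange(.01,.12,.01):
        k=q[(q[:,2]>=lo)&(q[:,2]<lo+.01)]
        if len(k):print(round(lo,3),len(k),k[:,:2].mean(0).round(4),k[:,:2].min(0).round(4),k[:,:2].max(0).round(4))
```

```text
wrist 12361
0.01 91 [ 0.4975 -0.1911] [ 0.4908 -0.1965] [ 0.503  -0.1894]
0.02 98 [ 0.4975 -0.191 ] [ 0.4902 -0.1953] [ 0.5031 -0.1894]
0.03 121 [ 0.4976 -0.1912] [ 0.49   -0.1962] [ 0.5031 -0.1893]
0.04 141 [ 0.4975 -0.191 ] [ 0.4905 -0.1955] [ 0.503  -0.1894]
0.05 78 [ 0.4976 -0.1903] [ 0.4924 -0.1926] [ 0.5021 -0.189 ]
0.07 354 [ 0.4987 -0.1859] [ 0.4855 -0.1911] [ 0.5111 -0.1828]
0.08 603 [ 0.4986 -0.1864] [ 0.4849 -0.1915] [ 0.5116 -0.1828]
0.09 675 [ 0.4986 -0.1861] [ 0.4849 -0.1913] [ 0.5116 -0.1828]
0.1 890 [ 0.4981 -0.1895] [ 0.4768 -0.2064] [ 0.5159 -0.1807]
0.11 2944 [ 0.4984 -0.1871] [ 0.4608 -0.2095] [ 0.5335 -0.1763]
side 813
0.01 30 [ 0.4937 -0.1911] [ 0.4885 -0.1961] [ 0.5006 -0.1874]
0.02 32 [ 0.4945 -0.1909] [ 0.4891 -0.1957] [ 0.5013 -0.1865]
0.03 33 [ 0.4949 -0.1911] [ 0.4894 -0.1961] [ 0.5023 -0.187 ]
0.04 33 [ 0.4949 -0.1915] [ 0.4896 -0.1954] [ 0.5019 -0.1882]
0.05 35 [ 0.4953 -0.1918] [ 0.4893 -0.1986] [ 0.5019 -0.1851]
0.06 15 [ 0.4955 -0.1896] [ 0.4886 -0.1996] [ 0.5048 -0.1838]
0.07 53 [ 0.4948 -0.1862] [ 0.4828 -0.1993] [ 0.509  -0.1814]
0.08 75 [ 0.4938 -0.187 ] [ 0.4817 -0.1975] [ 0.5102 -0.1811]
0.09 82 [ 0.4941 -0.187 ] [ 0.4818 -0.1997] [ 0.511  -0.1793]
0.1 64 [ 0.4955 -0.186 ] [ 0.4798 -0.199 ] [ 0.511  -0.1787]
0.11 156 [ 0.4971 -0.1855] [ 0.4622 -0.2052] [ 0.5324 -0.1747]
scene 0
```

Run:
```python
from h import *
print(env.state()["tcp_pos"],env.state()["time_s"])
for n in("wrist","side"):
    c=cam(n);p=pts(c);m=(c["depth"]>0)&(np.abs(p[...,0]-.496)<.02)&(p[...,1]>-.1885)&(p[...,1]<-.17)&(p[...,2]>.05)&(p[...,2]<.13)
    print(n,np.sort(p[m][:,2])[[0,5,10,30,60,100]].round(4))
    m=(c["depth"]>0)&(np.hypot(p[...,0]-.496,p[...,1]+.195)<.01)&(p[...,2]>.05)&(p[...,2]<.08)
    print(np.histogram(p[m][:,2],np.arange(.05,.081,.003)))
```

```text
[ 0.49581823 -0.19553342  0.04711416] 6.9
wrist [0.0702 0.0708 0.0709 0.0724 0.0734 0.0748]
(array([42, 29,  6,  0,  0,  0,  0,  0,  5,  5]), array([0.05 , 0.053, 0.056, 0.059, 0.062, 0.065, 0.068, 0.071, 0.074,
       0.077, 0.08 ]))
side [0.0538 0.0687 0.071  0.0758 0.0811 0.0891]
(array([ 8, 10, 14,  9,  0,  3,  2,  1,  1,  2]), array([0.05 , 0.053, 0.056, 0.059, 0.062, 0.065, 0.068, 0.071, 0.074,
       0.077, 0.08 ]))
```

The shut fingertips are actually at z≈0.069 with the TCP at 0.047, so they sit about 21 mm behind the TCP rather than 8 mm ahead of it as the text says. They closed above the seal, which hasn't moved. I reopen, go 28 mm lower and verify.

apply_moves(
  deltas=[0.006,0,0,0,0,0,0.5,0.006,0,0,0,0,0,0.6,0.006,0,-0.1,0,0,0,0.6,0.006,0,-0.24,0,0,0,0.6,0.006,0,-0.24,0,0,0,0.3,0.006,0,-0.24,0,0,0,0,0.006,0,-0.24,0,0,0,0,0.006,0,-0.24,0,0,0,0],
)

```text
time_s: 7.8
tcp_pos: [0.4969, -0.1956, 0.0187]
eef_rot: [[0.187, 0.982, 0.001], [0.982, -0.187, -0.0], [-0.0, 0.001, -1.0]]
wrist_force: [0.6, -0.1, 0.2]
gripper_width: 0.0104
grasp_force: 58.5
```

Run:
```python
from h import *
s=env.state();print(s["tcp_pos"],s["time_s"],s["gripper_width"],s["grasp_force"])
for n in("wrist","side"):
    c=cam(n);p=pts(c);q=p[(c["depth"]>0)&(np.hypot(p[...,0]-.496,p[...,1]+.195)<.03)&(p[...,2]>.008)&(p[...,2]<.09)]
    for lo in np.arange(.01,.09,.006):
        k=q[(q[:,2]>=lo)&(q[:,2]<lo+.006)]
        if len(k):print(n,round(lo,3),len(k),k[:,:2].min(0).round(4),k[:,:2].max(0).round(4))
```

```text
[ 0.49689761 -0.19562929  0.01866809] 7.8 0.010360835404828453 58.453025221824646
wrist 0.01 80 [ 0.4911 -0.1957] [ 0.5038 -0.1897]
wrist 0.016 93 [ 0.4914 -0.1953] [ 0.5037 -0.1896]
wrist 0.022 86 [ 0.4925 -0.1948] [ 0.5036 -0.1894]
wrist 0.028 96 [ 0.4928 -0.1943] [ 0.5036 -0.1896]
wrist 0.034 108 [ 0.493  -0.1944] [ 0.5035 -0.1896]
wrist 0.04 250 [ 0.4825 -0.1939] [ 0.5163 -0.1819]
wrist 0.046 431 [ 0.4807 -0.2066] [ 0.5176 -0.1819]
wrist 0.052 521 [ 0.4803 -0.1938] [ 0.5177 -0.1818]
wrist 0.058 1058 [ 0.4803 -0.2065] [ 0.5177 -0.1819]
wrist 0.064 466 [ 0.4805 -0.1971] [ 0.5177 -0.1819]
wrist 0.07 523 [ 0.4818 -0.2077] [ 0.5116 -0.1818]
wrist 0.076 673 [ 0.4722 -0.2067] [ 0.5252 -0.1793]
wrist 0.082 1448 [ 0.4712 -0.2077] [ 0.5255 -0.1774]
wrist 0.088 420 [ 0.4713 -0.2048] [ 0.5251 -0.1773]
side 0.01 14 [ 0.4903 -0.1927] [ 0.5006 -0.1876]
side 0.016 15 [ 0.4905 -0.1947] [ 0.5005 -0.1872]
side 0.022 19 [ 0.4902 -0.1992] [ 0.5002 -0.1871]
side 0.028 17 [ 0.4906 -0.1977] [ 0.5008 -0.1886]
side 0.034 15 [ 0.4858 -0.1941] [ 0.5034 -0.183 ]
side 0.04 38 [ 0.4802 -0.1944] [ 0.5142 -0.1827]
side 0.046 57 [ 0.4776 -0.2012] [ 0.5153 -0.1813]
side 0.052 52 [ 0.4777 -0.1998] [ 0.5156 -0.1808]
side 0.058 67 [ 0.477  -0.2076] [ 0.5155 -0.1791]
side 0.064 59 [ 0.4775 -0.207 ] [ 0.5166 -0.1808]
side 0.07 63 [ 0.4776 -0.2058] [ 0.5162 -0.1785]
side 0.076 48 [ 0.4764 -0.2064] [ 0.5252 -0.1791]
side 0.082 75 [ 0.4727 -0.2051] [ 0.5246 -0.1771]
side 0.088 32 [ 0.473  -0.2074] [ 0.5249 -0.1781]
```

Gripped at the top 20 mm (tips at z≈0.039). Lift and carry over the black cup.

apply_moves(
  deltas=[0,0,0.35,0,0,0,0,0,0,0.7,0,0,0,0,0.2,0.1,0.75,0,0,0,0,0.5,0.4,0.75,0,0,0,0,0.8,0.6,0.75,0,0,0,0,1,0.75,0.75,0,0,0,0,1,0.75,0.75,0,0,0,0,1,0.75,0.75,0,0,0,0],
)

```text
time_s: 8.7
tcp_pos: [0.6164, -0.105, 0.1078]
eef_rot: [[0.186, 0.983, -0.001], [0.983, -0.186, -0.0], [-0.0, -0.001, -1.0]]
wrist_force: [0.2, 1.0, -0.6]
gripper_width: 0.0108
grasp_force: 58.6
```

apply_moves(
  deltas=[0.17,0,0,0,0,0,0,0.17,0,0,0,0,0,0,0.17,0,0,0,0,0,0,0.17,0,0,0,0,0,0,0.17,0,0,0,0,0,0,0.17,0,0,0,0,0,0,0.17,0,0,0,0,0,0,0.17,0,0,0,0,0,0],
)

```text
time_s: 9.5
tcp_pos: [0.6368, -0.1055, 0.1082]
eef_rot: [[0.187, 0.982, -0.0], [0.982, -0.187, 0.0], [0.0, -0.0, -1.0]]
wrist_force: [-0.2, -0.9, -0.8]
gripper_width: 0.011
grasp_force: 58.7
```

Run:
```python
from h import *
s=env.state();print(s["tcp_pos"],s["time_s"],s["gripper_width"],s["grasp_force"])
c=cam("wrist");save(c,"w3.png");d=cam("side");p=pts(c)
for n,c in(("w2",dict(np.load("pics/w2.npz"))),("now",c)):
    p=pts(c);im=c["img"].astype(int);ok=c["depth"]>0
    for nm,x,y in(("b",.638,-.1055),("br",.6295,-.1525)):
        m=ok&(np.hypot(p[...,0]-x,p[...,1]-y)<.025)&(p[...,2]>.0345)&(p[...,2]<.042); m&=im.max(2)<160
        q=p[m]
        if len(q)>9:
            (a,b),r=cv2.minEnclosingCircle((q[:,:2]*1000).astype(np.float32)); print(n,nm,len(q),round(a,1),round(b,1),round(r,1))
t=env.state()["tcp_pos"]
q=p[(c["depth"]>0)&(np.hypot(p[...,0]-t[0],p[...,1]-t[1])<.02)&(p[...,2]>.06)&(p[...,2]<.1)]
print(len(q),q.min(0),q.max(0))
p=pts(d);q=p[(d["depth"]>0)&(np.hypot(p[...,0]-t[0],p[...,1]-t[1])<.02)&(p[...,2]>.05)&(p[...,2]<.1)];print(len(q),q.min(0),q.max(0))
```

```text
[ 0.63677671 -0.10550858  0.10824359] 9.5 0.011026507307869981 58.699724078178406
w2 b 636 639.0 -106.9 17.4
w2 br 290 629.6 -153.8 16.9
now b 454 639.0 -106.2 16.8
132 [ 0.63041554 -0.10862717  0.08964349] [ 0.64376649 -0.09916164  0.09998332]
38 [ 0.62914318 -0.10897387  0.08879727] [ 0.64116022 -0.09659331  0.09992762]
```

View pics/w3.png

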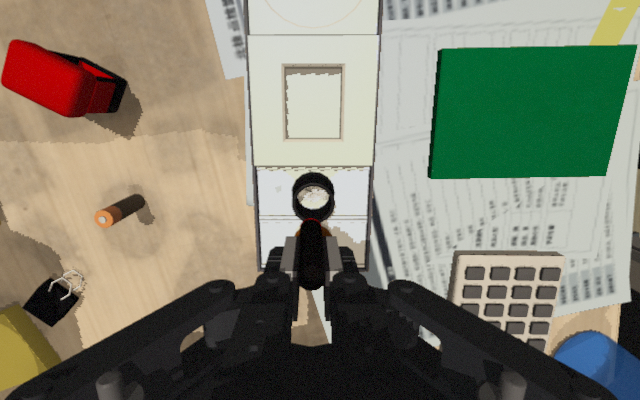

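The seal hangs upright over the black cup at (313,197), its base just below; offset about 2 mm. Lower and release.

apply_moves(
  deltas=[0.015,-0.008,-0.15,0,0,0,0,0.015,-0.008,-0.35,0,0,0,0,0.015,-0.008,-0.55,0,0,0,0,0.015,-0.008,-0.7,0,0,0,0,0.015,-0.008,-0.7,0,0,0,0,0.015,-0.008,-0.7,0,0,0,0.5,0.015,-0.008,-0.7,0,0,0,0.5,0.015,-0.008,-0.7,0,0,0,0.5],
)

```text
time_s: 10.4
tcp_pos: [0.6392, -0.1065, 0.025]
eef_rot: [[0.187, 0.982, 0.001], [0.982, -0.187, -0.0], [0.0, 0.001, -1.0]]
wrist_force: [0.4, 0.4, 0.1]
gripper_width: 0.0426
grasp_force: 0.0
```

apply_moves(
  deltas=[0,0,0.4,0,0,0,0.5,0,0,0.8,0,0,0,0.6,-0.3,0.3,1,0,0,0,0.8,-0.6,0.6,1,0,0,0,1,-0.9,0.9,1,0,0,0,1,-1,1,1,0,0,0,1,-1,1,1,0,0,0,1,-1,1,1,0,0,0,1],
)

```text
time_s: 11.2
tcp_pos: [0.5192, 0.0138, 0.1451]
eef_rot: [[0.186, 0.983, 0.002], [0.983, -0.186, -0.0], [0.0, 0.002, -1.0]]
wrist_force: [0.4, 0.5, -0.3]
gripper_width: 0.0853
grasp_force: 0.0
```

Run:
```python
from h import *
s=env.state();print(s["tcp_pos"],s["q"],s["time_s"])
for n in("scene0","side0","w1"):
    c=dict(np.load(f"pics/{n}.npz"));p=pts(c);q=p[(c["depth"]>0)&(p[...,0]>.38)&(p[...,0]<.62)&(p[...,1]>.14)&(p[...,1]<.32)]
    for lo in np.arange(.02,.36,.04):
        k=q[(q[:,2]>=lo)&(q[:,2]<lo+.04)]
        if len(k)>3:print(n,round(lo,2),len(k),k[:,:2].min(0).round(3),k[:,:2].max(0).round(3))
c=cam("side")
i=c["img"][100:300,200:440]; cv2.imwrite("pics/s2.png",cv2.resize(i,(720,600))[:,:,::-1])
```

```text
[0.51918331 0.01379223 0.14507884] [ 2.66732408e-02  2.58057185e-01 -1.58828777e-01  1.15198270e+00
 -1.81387105e-04  1.78441611e+00] 11.2
scene0 0.02 609 [0.38  0.154] [0.542 0.32 ]
scene0 0.06 1666 [0.478 0.226] [0.543 0.32 ]
scene0 0.1 1152 [0.497 0.239] [0.542 0.32 ]
scene0 0.14 1323 [0.498 0.239] [0.543 0.32 ]
scene0 0.18 1375 [0.497 0.239] [0.545 0.32 ]
scene0 0.22 1473 [0.494 0.239] [0.546 0.32 ]
scene0 0.26 2046 [0.489 0.231] [0.543 0.32 ]
scene0 0.3 1909 [0.49  0.231] [0.555 0.32 ]
side0 0.18 212 [0.498 0.249] [0.546 0.295]
side0 0.22 497 [0.498 0.242] [0.541 0.32 ]
side0 0.26 674 [0.491 0.236] [0.535 0.32 ]
side0 0.3 1380 [0.492 0.238] [0.558 0.32 ]
w1 0.02 422 [0.382 0.158] [0.62 0.32]
w1 0.06 1061 [0.481 0.229] [0.62 0.32]
w1 0.1 115 [0.521 0.241] [0.619 0.32 ]
w1 0.14 181 [0.524 0.241] [0.601 0.319]
w1 0.18 91 [0.505 0.241] [0.547 0.281]
w1 0.22 269 [0.499 0.253] [0.526 0.291]
w1 0.26 770 [0.501 0.233] [0.557 0.288]
w1 0.3 3024 [0.514 0.233] [0.562 0.276]
```

View pics/s2.png

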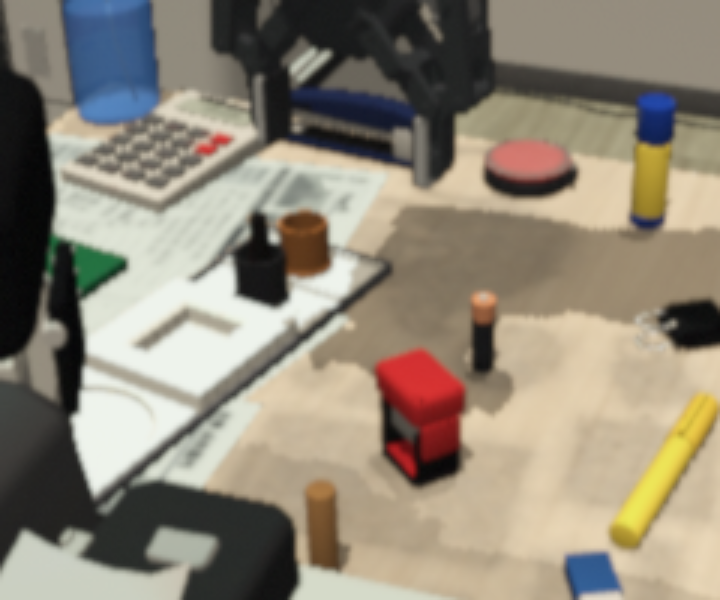

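The black seal stands in its cup (260,235 in the crop). The lamp leaves little room for the wrist camera near the brown seal, so I turn the tool about +72° on the way.

apply_moves(
  deltas=[-0.05,0.2,0,0,0,0.16,1,-0.1,0.4,0,0,0,0.32,1,-0.2,0.6,-0.1,0,0,0.48,1,-0.2,0.87,-0.1,0,0,0.64,1,-0.2,0.87,-0.1,0,0,0.8,1,-0.2,0.87,-0.1,0,0,0.8,1,-0.2,0.87,-0.1,0,0,0.8,1,-0.2,0.87,-0.1,0,0,0.8,1],
)

```text
time_s: 12.05
tcp_pos: [0.4952, 0.1172, 0.1321]
eef_rot: [[-0.422, 0.906, -0.0], [0.906, 0.422, -0.0], [-0.0, -0.0, -1.0]]
wrist_force: [0.1, -1.0, -0.2]
gripper_width: 0.0858
grasp_force: 0.0
```

apply_moves(
  deltas=[0,0,0,0,0,0.16,1,0,0,0,0,0,0.32,1,0,0,0,0,0,0.48,1,0,0,0,0,0,0.64,1,0,0,0,0,0,0.8,1,0,0,0,0,0,0.8,1,0,0,0,0,0,0.8,1,0,0,0,0,0,0.8,1],
)

```text
time_s: 12.85
tcp_pos: [0.4948, 0.1177, 0.1322]
eef_rot: [[-0.875, 0.485, 0.0], [0.485, 0.875, -0.0], [-0.0, -0.0, -1.0]]
wrist_force: [0.0, 0.3, -0.8]
gripper_width: 0.0854
grasp_force: 0.0
```

Run:
```python
from tops import *
s=env.state();print(s["tcp_pos"],s["q"][5],s["time_s"],np.array(s["eef_rot"]).round(3)[:,0])
c=cam("wrist");np.savez("pics/w4.npz",**{k:c[k] for k in("img","depth","T","fx","fy","cx","cy")})
print(top(c,.4953,.118,.056,.02))
```

```text
[0.49478273 0.11768131 0.13217745] 0.7396611906241148 12.85 [-0.875  0.485 -0.   ]
(284, array([0.4948, 0.1169]), array([495. , 117. ,   7.7]), np.float64(0.0557))
```

apply_moves(
  deltas=[0,-0.005,-0.3,0,0,0,1,0,-0.005,-0.6,0,0,0,1,0,-0.005,-0.96,0,0,0,1,0,-0.005,-0.96,0,0,0,0.4,0,-0.005,-0.96,0,0,0,0.2,0,-0.005,-0.96,0,0,0,0,0,-0.005,-0.96,0,0,0,0,0,-0.005,-0.96,0,0,0,0],
)

```text
time_s: 13.7
tcp_pos: [0.4958, 0.1176, 0.0185]
eef_rot: [[-0.876, 0.481, 0.003], [0.481, 0.876, 0.0], [-0.002, 0.002, -1.0]]
wrist_force: [-1.1, -1.2, 15.9]
gripper_width: 0.0125
grasp_force: 59.0
```

Gripped (width matches the seal). The upward push comes from the pads swinging forward as they closed. Lift and carry, turning back.

apply_moves(
  deltas=[0,0,0.4,0,0,0,0,0,0,0.8,0,0,0,0,0,-0.3,0.9,0,0,-0.16,0,0,-0.6,0.9,0,0,-0.32,0,0,-0.9,0.9,0,0,-0.48,0,0.1,-1,0.9,0,0,-0.64,0,0.1,-1,0.9,0,0,-0.8,0,0.1,-1,0.9,0,0,-0.8,0],
)

```text
time_s: 14.5
tcp_pos: [0.507, -0.0032, 0.1256]
eef_rot: [[-0.423, 0.906, 0.001], [0.906, 0.423, 0.0], [-0.0, 0.001, -1.0]]
wrist_force: [0.1, 0.6, -0.3]
gripper_width: 0.0127
grasp_force: 58.6
```

apply_moves(
  deltas=[0.2,-0.2,0,0,0,-0.16,0,0.5,-0.5,0,0,0,-0.32,0,0.8,-0.8,0,0,0,-0.48,0,1,-1,0,0,0,-0.64,0,1,-1,0,0,0,-0.8,0,1,-1,0,0,0,-0.8,0,1,-1,0,0,0,-0.8,0,1,-1,0,0,0,-0.8,0],
)

```text
time_s: 15.3
tcp_pos: [0.6263, -0.1218, 0.1254]
eef_rot: [[0.182, 0.983, 0.0], [0.983, -0.182, 0.0], [0.0, 0.0, -1.0]]
wrist_force: [-0.3, -0.4, -0.9]
gripper_width: 0.0124
grasp_force: 58.6
```

apply_moves(
  deltas=[0,-0.1,0,0,0,0,0,0,-0.25,0,0,0,0,0,0,-0.25,-0.2,0,0,0,0,0,-0.25,-0.2,0,0,0,0,0,-0.25,-0.2,0,0,0,0,0,-0.25,-0.2,0,0,0,0,0,-0.25,-0.2,0,0,0,0,0,-0.25,-0.2,0,0,0,0],
)

```text
time_s: 16.1
tcp_pos: [0.627, -0.1526, 0.1016]
eef_rot: [[0.187, 0.982, 0.001], [0.982, -0.187, -0.0], [-0.0, 0.001, -1.0]]
wrist_force: [-0.4, -1.4, -1.1]
gripper_width: 0.0126
grasp_force: 58.6
```

Run:
```python
from h import *
s=env.state();t=s["tcp_pos"];print(t,s["time_s"],s["gripper_width"],np.array(s["eef_rot"]).round(3)[:,0])
for n in("wrist","side"):
    c=cam(n);p=pts(c);im=c["img"].astype(int);ok=c["depth"]>0
    br=ok&(im[...,0]-im[...,2]>20)
    m=br&(np.hypot(p[...,0]-.6295,p[...,1]+.153)<.025)&(p[...,2]>.0345)&(p[...,2]<.042);q=p[m]
    if len(q)>9:
        (a,b),r=cv2.minEnclosingCircle((q[:,:2]*1000).astype(np.float32));print(n,"cup",len(q),round(a,1),round(b,1),round(r,1))
    q=p[br&(np.hypot(p[...,0]-t[0],p[...,1]-t[1])<.02)&(p[...,2]>.055)&(p[...,2]<.125)]
    if len(q): print(n,"seal",len(q),q.min(0).round(4),q.max(0).round(4))
```

```text
[ 0.62701625 -0.15263443  0.10164777] 16.1 0.012600429853280717 [ 0.187  0.982 -0.   ]
wrist cup 429 629.9 -153.5 16.9
wrist seal 699 [ 0.6201 -0.1513  0.0827] [ 0.6349 -0.1437  0.125 ]
side cup 60 628.4 -152.6 18.0
side seal 151 [ 0.6174 -0.155   0.0825] [ 0.6345 -0.1407  0.1243]
```

apply_moves(
  deltas=[0.02,-0.013,-0.15,0,0,0,0,0.02,-0.013,-0.35,0,0,0,0,0.02,-0.013,-0.55,0,0,0,0,0.02,-0.013,-0.645,0,0,0,0,0.02,-0.013,-0.645,0,0,0,0,0.02,-0.013,-0.645,0,0,0,0.5,0.02,-0.013,-0.645,0,0,0,0.5,0.02,-0.013,-0.645,0,0,0,0.5],
)

```text
time_s: 17.0
tcp_pos: [0.6295, -0.1543, 0.0243]
eef_rot: [[0.187, 0.982, 0.001], [0.982, -0.187, -0.0], [-0.0, 0.001, -1.0]]
wrist_force: [-0.5, 0.9, 0.2]
gripper_width: 0.0431
grasp_force: 0.0
```

apply_moves(
  deltas=[0,0,0.4,0,0,0,0.5,0,0,0.8,0,0,0,0.6,-0.3,0.3,1,0,0,0,0.8,-0.6,0.6,1,0,0,0,1,-0.9,0.9,1,0,0,0,1,-0.9,1,1,0,0,0,1,-0.9,1,1,0,0,0,1,-0.9,1,1,0,0,0,1],
)

```text
time_s: 17.8
tcp_pos: [0.5217, -0.0342, 0.1442]
eef_rot: [[0.186, 0.983, 0.002], [0.983, -0.186, -0.0], [-0.0, 0.002, -1.0]]
wrist_force: [-0.6, 0.0, -0.0]
gripper_width: 0.0851
grasp_force: 0.0
```

Run:
```python
from h import *
s=env.state();t=s["tcp_pos"];print(t,s["q"][5],s["time_s"])
for n in("wrist","side"):
    c=cam(n);p=pts(c);im=c["img"].astype(int);ok=c["depth"]>0
    for nm,x,y in(("black",.639,-.1065),("brown",.63,-.1535)):
        q=p[ok&(np.hypot(p[...,0]-x,p[...,1]-y)<.02)&(p[...,2]>.044)&(p[...,2]<.09)]
        if len(q): print(n,nm,len(q),q.mean(0).round(4),np.percentile(q[:,2],95).round(4))
    red=ok&(im[...,0]-im[...,1]>70)&(im[...,0]-im[...,2]>60)&(np.hypot(p[...,0]-.483,p[...,1]-.016)<.05)&(p[...,2]>.055)
    uv=np.argwhere(red)[:,::-1]
    if len(uv)>50:
        q=onz(c,uv,.06); r=cv2.minAreaRect((q[:,:2]*1000).astype(np.float32)); print("stamp",len(q),np.round(r[0],1),np.round(r[1],1),round(r[2],1),p[red][:,2].mean().round(4))
```

```text
[ 0.52167047 -0.03415083  0.14423043] 1.6925788211307882 17.8
wrist black 363 [ 0.6363 -0.1047  0.0586] 0.065
stamp 2335 [485.4  14. ] [32.  45.3] 51.3 0.0596
side black 80 [ 0.6358 -0.1034  0.0563] 0.0645
side brown 76 [ 0.6263 -0.1487  0.054 ] 0.0607
stamp 325 [481.1  21.1] [31.4 46.4] 51.3 0.0587
```

Both seals stand fully down (tops 0.0645 and 0.0605). The stamp's 32 mm side points at 51°; turn +62° above it.

apply_moves(
  deltas=[-0.1,0.1,0,0,0,0.17,1,-0.2,0.2,0,0,0,0.34,1,-0.3,0.41,0,0,0,0.51,1,-0.31,0.41,0,0,0,0.69,1,-0.31,0.41,0,0,0,0.69,1,-0.31,0.41,0,0,0,0.69,1,-0.31,0.41,0,0,0,0.69,1,-0.31,0.41,0,0,0,0.69,1],
)

```text
time_s: 18.7
tcp_pos: [0.4842, 0.0145, 0.1434]
eef_rot: [[-0.344, 0.939, -0.0], [0.939, 0.344, -0.0], [0.0, -0.0, -1.0]]
wrist_force: [-1.1, 0.8, 0.9]
gripper_width: 0.0854
grasp_force: 0.0
```

apply_moves(
  deltas=[0,0,0,0,0,0.17,1,0,0,0,0,0,0.34,1,0,0,0,0,0,0.51,1,0,0,0,0,0,0.69,1,0,0,0,0,0,0.69,1,0,0,0,0,0,0.69,1,0,0,0,0,0,0.69,1,0,0,0,0,0,0.69,1],
)

```text
time_s: 19.5
tcp_pos: [0.4839, 0.015, 0.1435]
eef_rot: [[-0.779, 0.627, -0.0], [0.627, 0.779, -0.0], [-0.0, -0.0, -1.0]]
wrist_force: [0.3, -0.4, -0.2]
gripper_width: 0.0855
grasp_force: 0.0
```

Run:
```python
from h import *
s=env.state();t=s["tcp_pos"];R=np.array(s["eef_rot"]);print(t,s["q"][5],s["time_s"],np.degrees(np.arctan2(R[1,1],R[0,1])))
c=cam("wrist");save(c,"w5.png");p=pts(c);im=c["img"].astype(int);ok=c["depth"]>0
red=ok&(im[...,0]-im[...,1]>70)&(im[...,0]-im[...,2]>60)&(np.hypot(p[...,0]-.483,p[...,1]-.016)<.05)&(p[...,2]>.056)
uv=np.argwhere(red)[:,::-1]
q=onz(c,uv,.06); r=cv2.minAreaRect((q[:,:2]*1000).astype(np.float32)); print("stamp",len(q),np.round(r[0],1),np.round(r[1],1),round(r[2],1),p[red][:,2].mean().round(4))
```

```text
[0.48391283 0.01495809 0.14353515] 0.7081692204573734 19.5 51.19890378684704
stamp 2039 [482.8  14.5] [31.8 45.6] 51.2 0.0595
```

View pics/w5.png

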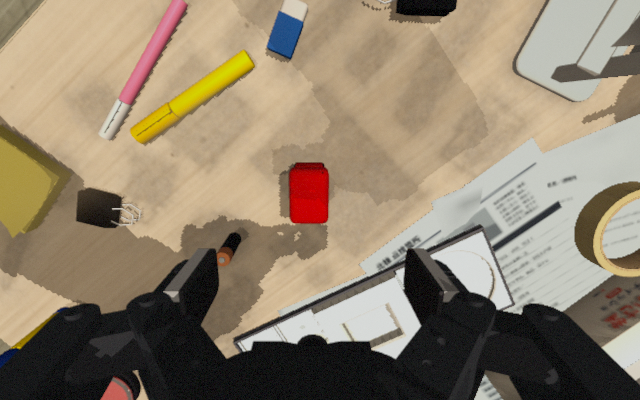

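The stamp at (309,193) is square to the fingers. Descend and grip.

apply_moves(
  deltas=[0,0,-0.3,0,0,0,1,0,0,-0.6,0,0,0,1,0,0,-0.8,0,0,0,1,0,0,-0.95,0,0,0,1,0,0,-1,0,0,0,1,0,0,-1,0,0,0,0.8,0,0,-1,0,0,0,0.7,0,0,-1,0,0,0,0.7],
)

```text
time_s: 20.35
tcp_pos: [0.4847, 0.015, 0.0246]
eef_rot: [[-0.781, 0.625, 0.002], [0.625, 0.781, -0.0], [-0.001, 0.001, -1.0]]
wrist_force: [-0.3, 0.2, 0.1]
gripper_width: 0.0594
grasp_force: 0.0
```

apply_moves(
  deltas=[0,0,-0.05,0,0,0,0.6,0,0,-0.05,0,0,0,0.5,0,0,-0.05,0,0,0,0.3,0,0,-0.05,0,0,0,0,0,0,-0.05,0,0,0,0,0,0,-0.05,0,0,0,0,0,0,-0.05,0,0,0,0,0,0,-0.05,0,0,0,0],
)

```text
time_s: 21.15
tcp_pos: [0.4839, 0.0149, 0.0177]
eef_rot: [[-0.781, 0.625, 0.0], [0.625, 0.781, -0.0], [-0.0, -0.0, -1.0]]
wrist_force: [-2.3, -0.9, 5.2]
gripper_width: 0.0318
grasp_force: 59.8
```

apply_moves(
  deltas=[0,0,0.4,0,0,0,0,0,0,0.7,0,0,-0.1,0,0.3,-0.1,0.75,0,0,-0.2,0,0.6,-0.3,0.75,0,0,-0.36,0,0.9,-0.4,0.75,0,0,-0.52,0,1,-0.4,0.75,0,0,-0.69,0,1,-0.4,0.75,0,0,-0.69,0,1,-0.4,0.75,0,0,-0.69,0],
)

```text
time_s: 21.95
tcp_pos: [0.6031, -0.0329, 0.1068]
eef_rot: [[-0.35, 0.937, -0.002], [0.937, 0.35, 0.0], [0.001, -0.002, -1.0]]
wrist_force: [-0.2, -0.0, -1.2]
gripper_width: 0.0316
grasp_force: 59.9
```

apply_moves(
  deltas=[0.2,0,0,0,0,-0.17,0,0.4,0,0,0,0,-0.34,0,0.4,0,0,0,0,-0.51,0,0.4,0,0,0,0,-0.69,0,0.4,0,0,0,0,-0.69,0,0.4,0,0,0,0,-0.69,0,0.4,0,0,0,0,-0.69,0,0.4,0,0,0,0,-0.69,0],
)

```text
time_s: 22.75
tcp_pos: [0.6517, -0.0329, 0.1077]
eef_rot: [[0.184, 0.983, 0.0], [0.983, -0.184, 0.0], [0.0, 0.0, -1.0]]
wrist_force: [-0.9, -0.5, 0.4]
gripper_width: 0.0322
grasp_force: 60.0
```

Run:
```python
from h import *
s=env.state();t=s["tcp_pos"];R=np.array(s["eef_rot"]);print(t,s["q"][5],s["time_s"],s["gripper_width"],np.degrees(np.arctan2(R[1,1],R[0,1])))
c=cam("wrist");save(c,"w6.png");p=pts(c);im=c["img"].astype(int);ok=c["depth"]>0
yaw=np.radians(-10.6);ux=np.array([np.cos(yaw),np.sin(yaw)]);uy=np.array([-ux[1],ux[0]])
d=p[...,:2]-np.array([.652,-.032]);a=d@ux;b=d@uy
m=ok&(abs(p[...,2]-.0185)<.004)&(im.min(2)>100)
for bb in (.032,.036,.04):
    k=m&(abs(b-bb)<.002);print("row",bb,a[k].min().round(4),a[k].max().round(4))
k=m&(abs(a)>.025)&(abs(a)<.05); print("b range",b[k].min().round(4),b[k].max().round(4))
m2=ok&(p[...,2]<.013)&(abs(a)<.03)&(abs(b)<.035); print("well floor",m2.sum(),a[m2].min().round(4),a[m2].max().round(4),b[m2].min().round(4),b[m2].max().round(4))
k=ok&(p[...,2]>.055)&(p[...,2]<.14)&(np.hypot(p[...,0]-t[0],p[...,1]-t[1])<.04)&(im[...,0]-im[...,1]>70)
print("red",k.sum(),p[k].min(0),p[k].max(0))
```

```text
[ 0.65165056 -0.03294296  0.10774086] 1.7057281105883684 22.75 0.03220445641008007 -10.625546823358855
row 0.032 -0.0469 0.0484
row 0.036 -0.0465 0.0491
row 0.04 -0.0463 0.049
b range -0.0471 0.047
well floor 1775 -0.0212 0.0231 -0.018 0.0241
red 864 [ 0.64303442 -0.01585338  0.11292615] [ 0.67104446 -0.00794593  0.13998599]
```

View pics/w6.png

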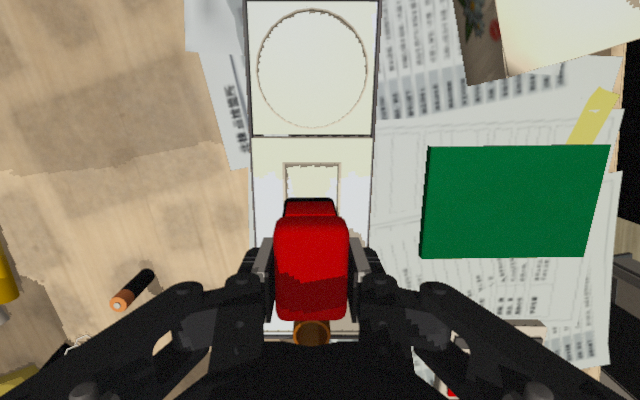

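The stamp hangs over the well, square to it (well visible at (312,180)); about 1.5 mm correction. Lower and release.

apply_moves(
  deltas=[0.012,0.006,-0.2,0,0,0,0,0.012,0.006,-0.4,0,0,0,0,0.012,0.006,-0.55,0,0,0,0,0.012,0.006,-0.7,0,0,0,0,0.012,0.006,-0.7,0,0,0,0,0.012,0.006,-0.7,0,0,0,0.7,0.012,0.006,-0.7,0,0,0,0.8,0.012,0.006,-0.7,0,0,0,0.8],
)

```text
time_s: 23.6
tcp_pos: [0.6537, -0.0323, 0.024]
eef_rot: [[0.187, 0.982, 0.001], [0.982, -0.187, -0.0], [0.0, 0.001, -1.0]]
wrist_force: [0.7, -0.1, -0.0]
gripper_width: 0.0683
grasp_force: 0.0
```

apply_moves(
  deltas=[0,0,0.4,0,0,0,0.8,0,0,0.8,0,0,0,1,-0.2,-0.3,1,0,0,0,1,-0.3,-0.6,1,0,0,0,1,-0.5,-0.9,1,0,0,0,1,-0.5,-1,1,0,0,0,1,-0.5,-1,1,0,0,0,1,-0.5,-1,1,0,0,0,1],
)

```text
time_s: 24.4
tcp_pos: [0.5939, -0.1519, 0.1436]
eef_rot: [[0.187, 0.982, 0.0], [0.982, -0.187, 0.0], [0.0, 0.0, -1.0]]
wrist_force: [0.1, -0.8, -0.4]
gripper_width: 0.0856
grasp_force: 0.0
```

Run:
```python
from h import *
s=env.state();t=s["tcp_pos"];print(t,s["time_s"])
for n in("wrist","side","scene"):
    c=cam(n);p=pts(c);im=c["img"].astype(int);ok=c["depth"]>0
    red=ok&(im[...,0]-im[...,1]>70)&(np.hypot(p[...,0]-.653,p[...,1]+.032)<.04)&(p[...,2]>.055)
    if red.sum()>20: print(n,red.sum(),p[red].mean(0).round(4),np.median(p[red][:,2]).round(4))
    if n=="wrist": save(c,"w7.png");np.savez("pics/w7.npz",**{k:c[k] for k in("img","depth","T","fx","fy","cx","cy")})
```

```text
[ 0.59387605 -0.15189745  0.14362417] 24.4
wrist 2701 [ 0.6509 -0.0371  0.0641] 0.0643
side 286 [ 0.6471 -0.0246  0.062 ] 0.0631
scene 307 [ 0.6451 -0.0307  0.0636] 0.0646
```

View pics/w7.png

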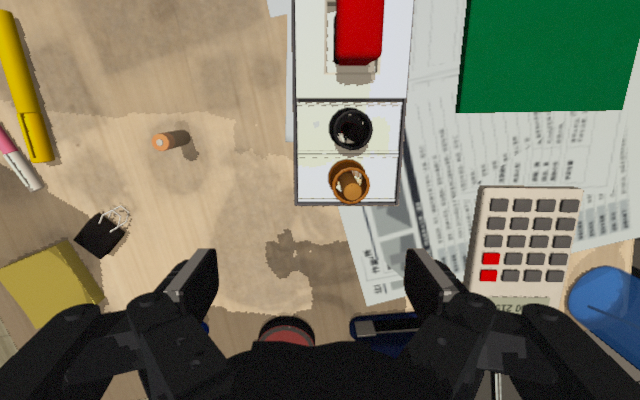

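The stamp sits in its well (top 0.064) and both seals stand in their cups at (350,128) and (348,183). Now the pad's lug direction, from the earlier views.

Run:
```python
from h import *
for n in("w2","side0","scene0","w7"):
    c=dict(np.load(f"pics/{n}.npz"));p=pts(c);im=c["img"].astype(int);ok=c["depth"]>0
    # dark side/lug & lid pixels
    d=p[...,:2]-np.array([.529,-.329]);r=np.hypot(d[...,0],d[...,1])
    m=ok&(r<.042)&(p[...,2]>.009)&(p[...,2]<.026)
    if m.sum()<50: print(n,m.sum());continue
    q=p[m];cc=q[:,:2]; 
    red=m&(im[...,0]-im[...,1]>40);e=cv2.minEnclosingCircle((p[red][:,:2]*1000).astype(np.float32)) if red.sum()>20 else None
    print(n,m.sum(),e,p[red][:,2].mean().round(4))
    c0=np.array([.5295,-.3293]);d=cc-c0;r=np.hypot(*d.T);a=np.degrees(np.arctan2(d[:,1],d[:,0]))
    for lo in range(-180,180,15):
        k=(a>=lo)&(a<lo+15)
        if k.any() and r[k].max()>.0345: print((lo,round(1000*r[k].max(),1),(r[k]>.0345).sum(),q[k][r[k]>.0345][:,2].mean().round(3)),end=" ")
    print()
c=dict(np.load("pics/w2.npz"));cv2.imwrite("pics/padz.png",cv2.resize(c["img"][255:345,310:420],(660,540),interpolation=cv2.INTER_CUBIC)[:,:,::-1])
```

```text
w2 2923 ((531.4909057617188, -327.2314758300781), 31.48065185546875) 0.0184
(-180, np.float64(35.1), np.int64(3), np.float64(0.012)) (-165, np.float64(34.9), np.int64(2), np.float64(0.016)) (-75, np.float64(34.8), np.int64(1), np.float64(0.017)) (-60, np.float64(34.6), np.int64(1), np.float64(0.018)) (-30, np.float64(35.2), np.int64(2), np.float64(0.017)) (0, np.float64(34.6), np.int64(1), np.float64(0.009)) (165, np.float64(34.9), np.int64(3), np.float64(0.01)) 
side0 416 ((530.060546875, -327.247802734375), 30.115442276000977) 0.0173
(-180, np.float64(35.8), np.int64(2), np.float64(0.01)) (-165, np.float64(35.2), np.int64(1), np.float64(0.01)) (-15, np.float64(34.6), np.int64(1), np.float64(0.016)) (60, np.float64(36.0), np.int64(1), np.float64(0.012)) (165, np.float64(35.0), np.int64(1), np.float64(0.01)) 
scene0 644 ((529.7677001953125, -332.7497253417969), 28.65503692626953) 0.0199
(-180, np.float64(38.6), np.int64(10), np.float64(0.013)) (-165, np.float64(38.0), np.int64(4), np.float64(0.013)) (-135, np.float64(35.2), np.int64(1), np.float64(0.01)) (-120, np.float64(34.6), np.int64(1), np.float64(0.019)) (-105, np.float64(34.6), np.int64(1), np.float64(0.018)) (-45, np.float64(35.3), np.int64(2), np.float64(0.019)) (165, np.float64(36.0), np.int64(2), np.float64(0.012)) 
w7 1004 ((539.1231079101562, -314.3792724609375), 26.40487289428711) 0.0184
(-15, np.float64(34.8), np.int64(3), np.float64(0.01))
```

View pics/padz.png

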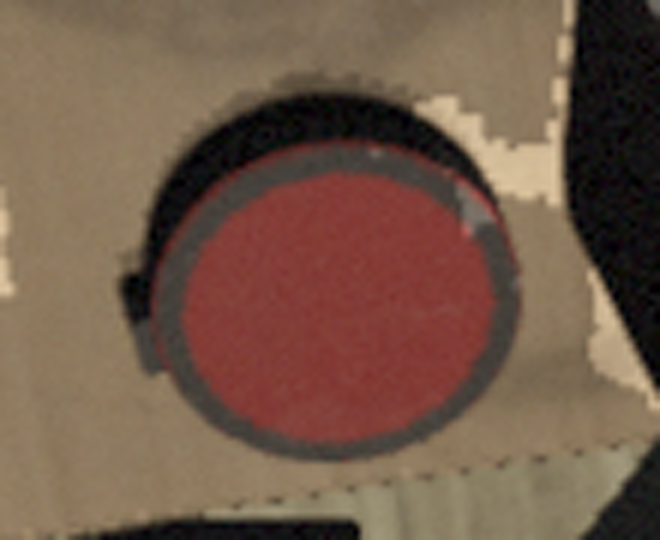

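The crop shows one lug on the left at (148,325); the opposite one is hidden behind the lid. I compute its direction from two views.

Run:
```python
from h import *
c=dict(np.load("pics/w2.npz"));p=pts(c)
for z in(.010,.013):
  for uv in((310+130/6,255+290/6),(310+150/6,255+350/6),(310+138/6,255+320/6)):
    q=onz(c,uv,z)[0];d=q[:2]-np.array([.530,-.3293]);print(z,q.round(4),np.degrees(np.arctan2(d[1],d[0])).round(1),np.hypot(*d).round(4))
print(p[300:318,329:337,2].round(3)[::3])
c=dict(np.load("pics/scene0.npz"));p=pts(c);d=p[...,:2]-np.array([.5293,-.3318]);r=np.hypot(d[...,0],d[...,1])
m=(c["depth"]>0)&(r<.042)&(r>.0345)&(p[...,2]>.008)
a=np.degrees(np.arctan2(-d[m][:,1],-d[m][:,0]));print(np.sort(a).round(0),r[m][np.argsort(a)].round(4))
```

```text
0.01 [ 0.4967 -0.3269  0.01  ] 175.8 0.0334
0.01 [ 0.4982 -0.3398  0.01  ] -161.7 0.0335
0.01 [ 0.4971 -0.3332  0.01  ] -173.2 0.0332
0.013 [ 0.4969 -0.3248  0.013 ] 172.3 0.0334
0.013 [ 0.4983 -0.3376  0.013 ] -165.3 0.0328
0.013 [ 0.4972 -0.3311  0.013 ] -176.8 0.0328
[[-0.     0.     0.005  0.006  0.006  0.01   0.01   0.017]
 [-0.001  0.009  0.01   0.009  0.012  0.011  0.017  0.018]
 [ 0.     0.01   0.012  0.011  0.01   0.01   0.018  0.019]
 [ 0.001 -0.002  0.015  0.016  0.016  0.016  0.018  0.019]
 [-0.001  0.001 -0.     0.016  0.017  0.017  0.017  0.019]
 [ 0.001 -0.    -0.001 -0.     0.015  0.016  0.016  0.016]]
[-69. -15.  -5.  -5.  -5.  -4.  -1.  -0.   0.   5.   5.   6.   8.  10.
  13.  13.  15.  16.  16.] [0.0348 0.0347 0.0356 0.0359 0.0363 0.036  0.0361 0.0384 0.0349 0.0352
 0.0346 0.0355 0.0362 0.0348 0.0366 0.0356 0.037  0.0351 0.0371]
```

The pad's x axis lies at about 6°, so the fingers should close along world y. Move above the pad, turning −73°.

apply_moves(
  deltas=[-0.1,-0.2,0,0,0,-0.17,1,-0.2,-0.4,0,0,0,-0.34,1,-0.3,-0.6,0,0,0,-0.51,1,-0.3,-0.75,0,0,0,-0.68,1,-0.3,-0.75,0,0,0,-0.81,1,-0.3,-0.75,0,0,0,-0.81,1,-0.3,-0.75,0,0,0,-0.81,1,-0.3,-0.75,0,0,0,-0.81,1],
)

```text
time_s: 25.35
tcp_pos: [0.5576, -0.2414, 0.1434]
eef_rot: [[0.732, 0.682, -0.0], [0.682, -0.732, 0.0], [0.0, -0.0, -1.0]]
wrist_force: [-0.2, 0.3, -0.3]
gripper_width: 0.0855
grasp_force: 0.0
```

apply_moves(
  deltas=[-0.1,-0.2,0,0,0,-0.17,1,-0.2,-0.4,0,0,0,-0.34,1,-0.23,-0.6,0,0,0,-0.51,1,-0.23,-0.725,0,0,0,-0.68,1,-0.23,-0.725,-0.2,0,0,-0.81,1,-0.23,-0.725,-0.4,0,0,-0.81,1,-0.23,-0.725,-0.5,0,0,-0.81,1,-0.23,-0.725,-0.5,0,0,-0.81,1],
)

```text
time_s: 26.15
tcp_pos: [0.5289, -0.3282, 0.0819]
eef_rot: [[0.994, 0.112, -0.003], [0.112, -0.994, 0.002], [-0.003, -0.002, -1.0]]
wrist_force: [0.6, -0.3, 0.3]
gripper_width: 0.0853
grasp_force: 0.0
```

```bash
cat > tips.py <<'E'
from h import *
s=env.state();t=s["tcp_pos"];R=np.array(s["eef_rot"]);print(np.round(t,4),s["q"][5],s["time_s"],s["gripper_width"],np.degrees(np.arctan2(R[1,1],R[0,1])))
for n in("wrist","side","scene"):
    c=cam(n);p=pts(c);im=c["img"].astype(int);ok=c["depth"]>0
    d=p-np.array(t);a=d@R[:,0];b=d@R[:,1]
    dark=im.max(2)-im.min(2)<40
    m=ok&dark&(abs(b)>.03)&(abs(b)<.06)&(abs(a)<.016)&(p[...,2]>t[2]+.008)&(p[...,2]<t[2]+.07)
    for sg in(-1,1):
        k=m&(b*sg>0)
        if k.sum()>5: print(n,"finger",sg,k.sum(),np.percentile(p[k][:,2],[1,3,10]).round(4),"b",np.percentile(abs(b[k]),[2,98]).round(4),"a",np.percentile(a[k],[2,98]).round(4))
    red=ok&(im[...,0]-im[...,1]>35)&(abs(p[...,2]-.019)<.006)&(np.hypot(p[...,0]-.53,p[...,1]+.329)<.045)
    if red.sum()>20:
        e=cv2.minEnclosingCircle((p[red][:,:2]*1000).astype(np.float32));print(n,"pad",red.sum(),np.round(e[0],1),round(e[1],1),p[red][:,2].mean().round(4))
    if n=="wrist":save(c,"w8.png")
E
python3 tips.py
```

```text
[ 0.5289 -0.3282  0.0819] 2.473699902793953 26.15 0.08530663601780733 -83.55859296864374
wrist finger -1 2474 [0.1168 0.1183 0.1223] b [0.0426 0.0554] a [-0.0087  0.0126]
wrist finger 1 2553 [0.1164 0.1181 0.122 ] b [0.042  0.0553] a [-0.0087  0.0126]
wrist pad 4116 [ 531.6 -331.3] 32.7 0.0187
side finger -1 174 [0.1172 0.1179 0.1198] b [0.0459 0.0585] a [-0.0101  0.0109]
side finger 1 93 [0.1163 0.1175 0.1193] b [0.0395 0.0475] a [-0.0101  0.0035]
side pad 247 [ 530.1 -327.4] 30.8 0.018
```

View pics/w8.png

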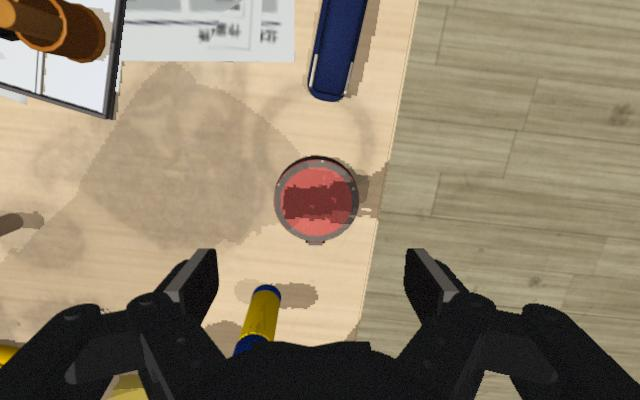

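The open tips are 35 mm behind the TCP here. The pad is centred at (317,198), its near lug at the bottom (317,240), across the finger line. Descend to tips ≈0.011 and close.

apply_moves(
  deltas=[0.015,-0.015,-0.2,0,0,0,1,0.015,-0.015,-0.4,0,0,0,1,0.015,-0.015,-0.6,0,0,0,1,0.015,-0.015,-0.75,0,0,0,1,0.015,-0.015,-0.85,0,0,0,1,0.015,-0.015,-0.85,0,0,0,1,0.015,-0.015,-0.85,0,0,0,1,0.015,-0.015,-0.85,0,0,0,1],
)

```text
time_s: 27.1
tcp_pos: [0.5324, -0.3316, -0.0171]
eef_rot: [[0.994, 0.11, 0.002], [0.11, -0.994, -0.001], [0.002, 0.001, -1.0]]
wrist_force: [0.0, -0.6, -0.1]
gripper_width: 0.0854
grasp_force: 0.0
```

```bash
python3 tips.py
```

```text
[ 0.5324 -0.3316 -0.0171] 2.4739714161899613 27.1 0.08536288005862248 -83.66473437804974
wrist finger -1 3917 [-0.001  -0.0007 -0.0002] b [0.0308 0.0551] a [-0.0098  0.0128]
wrist finger 1 3136 [-0.001  -0.0005  0.0001] b [0.0307 0.0552] a [-0.0085  0.0147]
wrist pad 10534 [ 531.8 -330.6] 33.0 0.0187
side finger -1 260 [-0.0027 -0.0022 -0.0011] b [0.031  0.0592] a [-0.0121  0.0111]
side finger 1 75 [0.0159 0.0167 0.02  ] b [0.0384 0.0479] a [-0.0107  0.0019]
side pad 127 [ 529.4 -328.7] 30.5 0.018
```

apply_moves(
  deltas=[0,0,-0.05,0,0,0,1,0,0,-0.05,0,0,0,0.9,0,0,-0.05,0,0,0,0.8,0,0,-0.05,0,0,0,0.7,0,0,-0.05,0,0,0,0.4,0,0,-0.05,0,0,0,0.4,0,0,-0.05,0,0,0,0.4,0,0,-0.05,0,0,0,0.4],
)

```text
time_s: 28.05
tcp_pos: [0.5316, -0.3312, -0.024]
eef_rot: [[0.994, 0.11, 0.0], [0.11, -0.994, -0.0], [0.0, 0.0, -1.0]]
wrist_force: [-1.3, -0.1, 5.3]
gripper_width: 0.0633
grasp_force: 65.8
```

```bash
python3 tips.py
```

```text
[ 0.5316 -0.3312 -0.024 ] 2.4740482814335585 28.05 0.06329568233423748 -83.67740783130016
wrist finger -1 2517 [-0.0006 -0.0002  0.0018] b [0.0305 0.0455] a [-0.0081  0.0137]
wrist finger 1 2510 [-0.0009 -0.0005  0.0004] b [0.0304 0.0495] a [-0.008   0.0149]
wrist pad 11613 [ 531.4 -330.6] 33.2 0.0187
side finger -1 212 [-0.0023 -0.0019 -0.0007] b [0.0306 0.0494] a [-0.0128  0.012 ]
side finger 1 39 [0.0165 0.0166 0.0178] b [0.0301 0.0384] a [-0.0111  0.0058]
side pad 119 [ 528.9 -324.1] 29.9 0.018
```

Gripped (66 mm). Lift, and carry over to the recess.

apply_moves(
  deltas=[0,0,0.2,0,0,0,0.4,0,0,0.5,0,0,0,0.4,0,0,0.8,0,0,0,0.4,0,0.2,1,0,0,0,0.4,0.1,0.5,1,0,0,0,0.4,0.2,0.8,1,0,0,0,0.4,0.2,1,1,0,0,0,0.4,0.2,1,1,0,0,0,0.4],
)

```text
time_s: 29.0
tcp_pos: [0.5555, -0.2081, 0.0955]
eef_rot: [[0.994, 0.113, -0.001], [0.113, -0.994, 0.001], [-0.001, -0.001, -1.0]]
wrist_force: [-0.1, -0.2, -1.2]
gripper_width: 0.0634
grasp_force: 66.0
```

apply_moves(
  deltas=[0.1,0.2,0,0,0,0.15,0.4,0.2,0.4,0,0,0,0.3,0.4,0.3,0.6,0,0,0,0.45,0.4,0.4,0.8,0,0,0,0.6,0.4,0.4,1,0,0,0,0.75,0.4,0.4,1,0,0,0,0.81,0.4,0.4,1,0,0,0,0.81,0.4,0.4,1,0,0,0,0.81,0.4],
)

```text
time_s: 29.8
tcp_pos: [0.6035, -0.0917, 0.0954]
eef_rot: [[0.735, 0.678, -0.0], [0.678, -0.735, -0.0], [-0.0, -0.0, -1.0]]
wrist_force: [0.1, -0.3, -0.4]
gripper_width: 0.0632
grasp_force: 66.0
```

apply_moves(
  deltas=[0.1,0.2,0,0,0,0.15,0.4,0.2,0.4,0,0,0,0.3,0.4,0.3,0.6,0,0,0,0.45,0.4,0.4,0.8,0,0,0,0.6,0.4,0.55,1,0,0,0,0.75,0.4,0.55,1,0,0,0,0.81,0.4,0.55,1,0,0,0,0.81,0.4,0.55,1,0,0,0,0.81,0.4],
)

```text
time_s: 30.6
tcp_pos: [0.6693, 0.028, 0.0953]
eef_rot: [[0.19, 0.982, -0.001], [0.982, -0.19, -0.0], [-0.0, -0.001, -1.0]]
wrist_force: [-0.2, 0.8, -0.6]
gripper_width: 0.0635
grasp_force: 66.0
```

apply_moves(
  deltas=[0,0.1,0,0,0,0,0.4,0,0.28,0,0,0,0,0.4,0,0.28,-0.2,0,0,0,0.4,0,0.28,-0.4,0,0,0,0.4,0,0.28,-0.4,0,0,0,0.4,0,0.28,-0.4,0,0,0,0.4,0,0.28,-0.4,0,0,0,0.4,0,0.28,-0.4,0,0,0,0.4],
)

```text
time_s: 31.4
tcp_pos: [0.6704, 0.0625, 0.049]
eef_rot: [[0.187, 0.982, 0.002], [0.982, -0.187, 0.0], [0.001, 0.002, -1.0]]
wrist_force: [0.4, -1.1, -1.7]
gripper_width: 0.0636
grasp_force: 66.1
```

Run:
```python
from h import *
s=env.state();t=s["tcp_pos"];R=np.array(s["eef_rot"]);print(np.round(t,4),s["time_s"],s["gripper_width"],np.degrees(np.arctan2(R[1,1],R[0,1])))
c=cam("wrist");save(c,"w9.png");p=pts(c);im=c["img"].astype(int);ok=c["depth"]>0
red=ok&(im[...,0]-im[...,1]>35)&(np.hypot(p[...,0]-t[0],p[...,1]-t[1])<.045)&(p[...,2]>.04)&(p[...,2]<.14)
e=cv2.minEnclosingCircle((p[red][:,:2]*1000).astype(np.float32));print("pad",red.sum(),np.round(e[0],1),round(e[1],1),np.percentile(p[red][:,2],[5,50,95]).round(4))
```

```text
[0.6704 0.0625 0.049 ] 31.4 0.06356788627929924 -10.80023808975909
pad 11594 [670.1  60.3] 34.6 [0.0906 0.0916 0.0925]
```

View pics/w9.png

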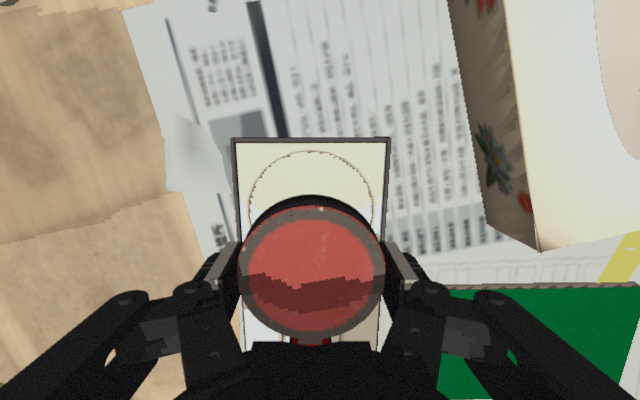

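The pad hangs centred over the recess (its rim arc at (312,180)); 2 mm correction, then lower and release.

apply_moves(
  deltas=[0.005,0.015,-0.15,0,0,0,0.4,0.005,0.015,-0.3,0,0,0,0.4,0.005,0.015,-0.45,0,0,0,0.4,0.005,0.015,-0.56,0,0,0,0.4,0.005,0.015,-0.56,0,0,0,0.4,0.005,0.015,-0.56,0,0,0,0.95,0.005,0.015,-0.56,0,0,0,0.95,0.005,0.015,-0.56,0,0,0,0.95],
)

```text
time_s: 32.25
tcp_pos: [0.6706, 0.0644, -0.019]
eef_rot: [[0.187, 0.982, 0.001], [0.982, -0.187, 0.0], [0.0, 0.001, -1.0]]
wrist_force: [0.6, -0.3, 0.5]
gripper_width: 0.0813
grasp_force: 0.0
```

apply_moves(
  deltas=[0,0,0.2,0,0,0,0.95,0,0,0.5,0,0,0,0.95,0,0,0.8,0,0,0,0.95,0,0,1,0,0,0,0.95,-0.3,-0.2,1,0,0,0,0.95,-0.6,-0.5,1,0,0,0,0.95,-0.9,-0.7,1,0,0,0,0.95,-1,-0.7,1,0,0,0,0.95],
)

```text
time_s: 33.05
tcp_pos: [0.5466, -0.022, 0.1009]
eef_rot: [[0.189, 0.982, -0.001], [0.982, -0.189, -0.001], [-0.001, -0.001, -1.0]]
wrist_force: [-0.4, 0.5, -0.7]
gripper_width: 0.0812
grasp_force: 0.0
```

apply_moves(
  deltas=[-0.1,-0.1,0.3,0,0,0,0.95,-0.3,-0.1,0.6,0,0,0,0.95,-0.5,-0.1,0.9,0,0,0,0.95,-0.5,-0.1,1,0,0,0,0.95,-0.5,-0.1,1,0,0,0,0.95,-0.5,-0.1,1,0,0,0,0.95,-0.5,-0.1,1,0,0,0,0.95,-0.5,-0.1,1,0,0,0,0.95],
)

```text
time_s: 33.85
tcp_pos: [0.49, -0.0315, 0.2188]
eef_rot: [[0.187, 0.982, -0.003], [0.982, -0.187, 0.0], [-0.0, -0.003, -1.0]]
wrist_force: [-0.7, -0.3, 0.4]
gripper_width: 0.0812
grasp_force: 0.0
```

Run:
```python
from h import *
s=env.state();t=s["tcp_pos"];print(np.round(t,4),s["time_s"])
from tops import top
a=cam("side");b=cam("scene");w=cam("wrist")
for n,c in(("side",a),("scene",b),("wrist",w)):
    p=pts(c);im=c["img"].astype(int);ok=c["depth"]>0
    red=ok&(im[...,0]-im[...,1]>35)&(np.hypot(p[...,0]-.671,p[...,1]-.063)<.045)&(p[...,2]<.04)
    if red.sum()>20:
        e=cv2.minEnclosingCircle((p[red][:,:2]*1000).astype(np.float32));print(n,"pad",red.sum(),np.round(e[0],1),round(e[1],1),np.percentile(p[red][:,2],[5,50,95]).round(4))
    print(n,"batt",top(c,.481,-.084,.0505,.02),"glue",top(c,.432,-.296,.092,.025))
cv2.imwrite("pics/fin.png",cv2.resize(w["img"],(800,500))[:,:,::-1])
```

```text
[ 0.49   -0.0315  0.2188] 33.85
side pad 243 [662.3  65.3] 28.8 [0.0203 0.0226 0.024 ]
side batt (32, array([ 0.4801, -0.0807]), array([479.8, -80.8,   7.9]), np.float64(0.0484)) glue (68, array([ 0.4329, -0.2916]), array([ 433.2, -291.7,   15.1]), np.float64(0.0907))
scene pad 523 [668.2  64.4] 30.9 [0.0217 0.0239 0.0258]
scene batt None glue None
wrist pad 2430 [668.6  64. ] 31.7 [0.0218 0.0231 0.0244]
wrist batt (118, array([ 0.4822, -0.0844]), array([481.9, -84.4,   7.2]), np.float64(0.049)) glue None
```

View pics/fin.png

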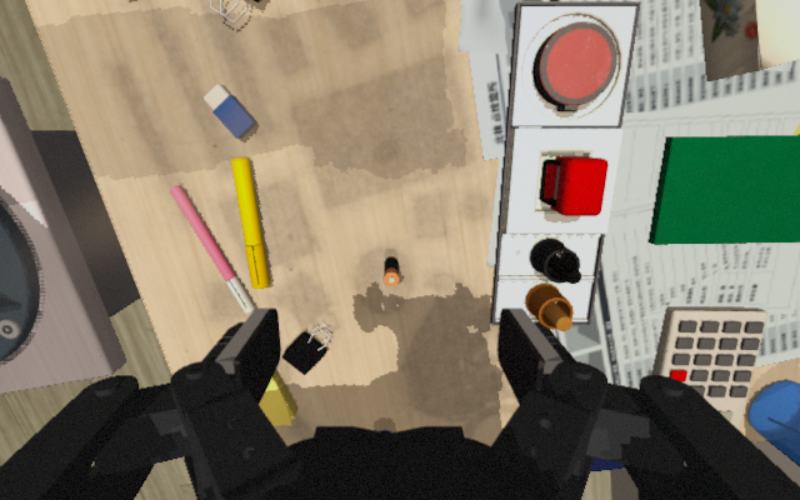

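The pad lies flat in its recess at (577,65), with its top at 0.0235. The stamp (575,185), black seal (557,260) and brown seal (550,308) are in place. The battery and glue stick have not moved.

```bash
python3 -c "
from cell import env
print(env.sign_off())"
```

```text
the job is handed in; nothing more can be done
None
```

The job is handed in: both seals, the date stamp and the ink pad measured all the way down and upright in their places, and the battery and glue stick still stand where they were (sign-off returned no verdict).

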